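# Clamp the dryer filter cover with an extension bar

## Robot

A 6-joint arm with a two-finger parallel gripper is mounted at the origin on the work surface. World frame = base frame: x ahead of the robot, y to its left, z up, the work surface at z = 0. Lengths are in mm, angles in rad, forces in N, time in s.
With the tool pointing down it reaches from about 275 to 1000 mm from the base axis. Payload 8.4 kg.
Tool frame: the origin (TCP) lies on the centre line of the jaws, within the pads' length; the fingertips stand 22 mm ahead of it and the grasp point (between the pads) lies 3 mm ahead of it; z points along the fingers, x is the direction in which the jaws open and shut, and the axes are right-handed (so a half turn about z gives the same grasp; the last joint's range is limited). The gripper opens to 85 mm and grips with 20 to 120 N. Pads are 22 mm wide; open, the fingers measure 114 mm over their backs; the gripper's body (76 mm by 85 mm) begins 54 mm behind the grasp point. The pads swing forward as they close: fully open they stand 13 mm farther back than shut.
Start: joints at [-1.201, 0.353, 1.633, -0, 1.155, -0.002], TCP at [227.057, -582.3, 253.281] pointing down, gripper open.
Joint ranges: [-2.63, 2.63], [-0.92, 2.1], [0.06, 2.66], [-1.3, 4.44], [0, 2.69], [-3.02, 3.02]. Speed limits (rad/s): [2.22, 2.22, 2.79, 3.14, 3.14, 3.14].

## Interface

Orientations are given as [roll, pitch, yaw] about the fixed x, y, z axes, in that order (R = Rz(yaw) Ry(pitch) Rx(roll)).
In Python, from rig import status, viewer, job gives the robot as it stands.
- The arm moves only by the tool send_rows, never from a script. Its argument "plan" is a list of rows, each a list of 3 entries, a list of its own where there are three numbers: the shift along the tool's x, y, z in m, then the turn, a rotation vector about the tool's x, y, z in rad, then the opening, from -1 (shut) to 1 (fully open). In form: [[[x, y, z], [rx, ry, rz], jaw], ...]. A call has exactly 5 rows; each row is the pose to reach, as a shift and turn from the pose measured when the call began, along the tool's axes at that moment; what a row does not reach only later rows make up. A row lasts 1/12 s, in which the tool goes at most 41.7 mm and 7.16 degrees, less where a joint would pass 70% of its speed; a pose out of reach is approached as far as the arm can. A call with a gripper value outside its range is refused whole. The fingers move at their own pace and stop on an object; "squeeze" is the grip in N (left out, the last holds). Time passes only in rows, so rows that repeat a pose let the fingers close, or fill a call up. It gives the time, the measured TCP pose, the force and the opening at its end, in the units of the state.
- status.sense(): the state, without advancing time (a new reading comes with each control period).
- viewer.grab_frame(name): name is "side" or "top"; returns the picture (400x640x3 uint8, red, green, blue); there is no depth.
- viewer.camera_params(name): a dict with "intrinsics" (3x3 intrinsics, pixels), "dist_coeffs" ([k1, k2, p1, p2, k3] as OpenCV has them; the pictures are not rectified), "xyz" and "orientation" of the camera in the world. Camera axes: x right, y down, z forward; pixel columns grow to the right and rows downward; lengths in mm; the calibration is good to about 2 mm. A picture is of the moment at which its call begins. camera_params takes no time and is no camera call.
- job.sign_off(): hands the job in, once; it reports no verdict.
Trained networks look in the newest picture that a camera, given by its name, has taken for a name from the list of things; names that differ only in an ending like _2 or _b are one class to them, and where a whole thing is asked for, a point or a joint stands for the part that bears it (a point fixed in the world has none). Each returns a list of dicts, best first, with "p" (0 to 1); they miss things now and then, are a little off and sometimes report something else, mostly with a low value. They report only what shows in the picture. A call takes as long as a camera call. They do not tell look-alikes from the thing itself.
- viewer.cut_out(label, camera): "mask" (400x640 bool, what is visible of it) and "extent" ([left, top, width, height] in pixels, round what is visible of it).
The state is a dict: "clock": time; "qpos": joint angles; "qvel": joint speeds; "joint_efforts": joint torques, N m; "eef_pos": TCP position; "tcp_rot": TCP orientation; "contact_force": force on the tool from outside, world axes, zero at the start; "wrist_torque": the same for the moment, N m; "opening": opening from 0.0 (shut) to 1.0 (fully open).
Only numpy, scipy, OpenCV 4.12 (cv2) and the standard library are available. Lean on these libraries where they do the work, as an engineer would, in place of code of your own. Each camera call takes 0.05 s, during which the arm holds its last target.

## Task

Clamp the blue cover onto the dryer's filter cassette: slip the hollow end of the extension bar fully home over the red clamp's short lever, swing the lever with it past the dead point until it rests on its stop, then draw the bar off and lay it back in its cradle. Move the lever only with the bar, never with the fingers, feel your way without forcing the bar or ramming the stop, and leave the bottle, basket and cup alone.

Things in the scene. Friction and masses are not known exactly. Their poses are not given: they have to be found in the camera images.
- pivot (a point): Lever's vertical pivot axis at lever mid-height, 70 mm above the worktop, on a dark steel bracket (80 x 64 mm, top 48 mm up). x points from here along the plunger to a white filter cassette (150 mm wide, 97 mm high, 154 to 274 mm along x), z up. All on a fixed plywood board 12 mm thick, from 60 mm before to 300 mm beyond the pivot, 110 mm either side.
- lever_angle (a joint): Red lever's angle (rad). 0 = open: it points to -135 degrees in the pivot frame (-x, -y); growing = clockwise from above, through -x, pushing the blue cover to the cassette. Ever harder at first, up to 1.6 N m near 0.65, none at the dead point near 1.2; past it the clamp pulls itself shut on a hard stop a little farther on and stays. Short of it, it springs back.
- shoulder (a point): Centre of the outer face of the dark round collar (29 mm diameter, 6 mm thick) on the lever, 35 mm from the pivot axis, 70 mm above the worktop. x points outward along the lever, z up. A plain steel stub, 14 mm diameter with a round end, stands out 53 mm along x from this face.
- lever: The whole swinging lever (red hub, collar, stub); its origin is on the pivot axis at the lever's mid-height, x outward along the stub.
- bar_center (a point): Centre of the extension bar: square aluminium bar with orange bands, 220 mm long, 25 x 25 mm, 0.2 to 0.4 kg. x runs along the bar to its open end, which has a square socket 16.6 mm wide, 60 mm deep; the rest is solid. When home, its mouth rim meets the lever's collar (the stub does not reach the socket floor). Grip it near its middle.
- bar_mouth (a point): Centre of the bar's open end face, 110 mm along +x from bar_center. Same axes as bar_center.
- bar: The bar as a whole; origin at the centre of its underside, x to the open end. The throw needs up to about 15 N sideways at its middle; on the stop, or endwise on the collar, more than about 20 N counts as forcing it.
- cradle_seat (a point): Where the bar's centre lies when it rests in its grey fixed cradle, 50.5 mm above the worktop: base 220 x 80 x 8 mm and two saddles 18 mm thick, 80 mm either side of the middle, floor 38 mm and side lips 48 mm above the worktop. The bar lies along x of this frame, open end to +x, in a 46 mm wide channel. Fingers have free room between the saddles.
- detergent: White detergent bottle, 68 mm diameter, 170 mm tall; loose, to be left alone. Origin at the centre of its underside.
- basket: Grey peg basket, 110 mm wide, 90 mm tall; loose, to be left alone. Origin at the centre of its underside.
- scoop: Green measuring cup, 72 mm wide, 70 mm tall; loose, to be left alone. Origin at the centre of its underside.
Mind the look-alikes: they are no part of the job. Of the things like the bar, leave any that is black or green; of the rest the smaller one is meant.

How it is judged (in metres and radians):
On the way, in this order (a step that is already met when the one before it is completed fails the run):
1. the bar is fully home on the stub, lever still open (x of bar_mouth in the frame of shoulder between -0.004 and 0.004 m and distance between bar_mouth and shoulder below 0.006 m and angle between the x axis of bar_mouth and the x axis of shoulder, either way round below 0.15 rad and value of joint lever_angle below 0.6 rad), for 0.1 s.
2. the lever is thrown past the dead point to its stop with the bar on it (value of joint lever_angle above 1.4 rad and x of bar_mouth in the frame of shoulder below 0.025 m and angle between the x axis of bar_mouth and the x axis of shoulder, either way round below 0.2 rad), for 0.1 s.
At the end, for the whole second after the job is handed in: The lever rests closed on its stop (within about 0.05 rad) and the bar lies at rest and released in its cradle, along it, its centre within 25 mm of the seat and no more than 4 mm above it (value of joint lever_angle above 1.4 rad and distance between bar_center and cradle_seat below 0.025 m and z of bar_center in the frame of cradle_seat below 0.004 m and angle between the x axis of bar_center and the x axis of cradle_seat, either way round below 0.15 rad and linear speed of bar below 0.02 m/s); the robot touches nothing.
It fails at once if the bar is forced: more than 60 N between bar and lever (contact force between bar and lever above 60 N).
It fails at once if the fingers touch the lever (contact force between the fingers and lever above 0.5 N).
It fails at once if the bottle is moved (distance of detergent from where it was at the start of the episode above 0.02 m).
It fails at once if the basket is moved (distance of basket from where it was at the start of the episode above 0.02 m).
It fails at once if the cup is moved (distance of scoop from where it was at the start of the episode above 0.02 m).
It also fails if it takes over 72 s, if anything falls off the work surface, if the arm or the gripper's body presses on something with over 40 N, if the wrist force passes 120 N, or if a joint passes its speed limit or range.

## Working session

There is one attempt and no reset: what is moved stays moved. The work goes in short steps, Python scripts to look and compute and a tool call to move; the robot and the scene stay as the last step left them, time stands still between calls to the robot, and variables do not carry over. Pictures are saved under pics/ and viewed, and the job is handed in when it is done.

Besides the shell and the picture viewer there is one more tool, called as name([rows], argument=value, ...), one row to a line, values as JSON. send_rows: Moves the arm, as the interface text tells. Its arguments: {"type":"object","properties":{"plan":{"type":"array"},"squeeze":{"type":"number"}},"required":["plan"]}

```bash
mkdir -p pics; ls; python3 - <<'E'
from rig import status, viewer, job
import cv2
print(status.sense())
for n in ("side","top"):
    p=viewer.camera_params(n); print(n,p)
    cv2.imwrite(f"pics/{n}0.png",viewer.grab_frame(n)[:,:,::-1])
E
```

```text
pics
{'clock': 0.0, 'qpos': array([-1.20139182e+00,  3.53607969e-01,  1.63413636e+00,  5.69570126e-06,
        1.15520368e+00, -2.42860380e-03]), 'qvel': array([-0.00212484,  0.00057898,  0.00119101, -0.00018921,  0.00043832,
       -0.00081568]), 'joint_efforts': array([ 1.86070676e-03, -6.05248189e+01, -3.42070127e+01,  4.78273591e-05,
        9.35248390e-03,  7.18245985e-06]), 'eef_pos': array([ 226.90114869, -581.87890435,  252.58580439]), 'tcp_rot': array([-3.14158415e+00,  1.35533968e-03, -1.19896551e+00]), 'contact_force': array([0.0961397 , 0.11795289, 1.62265448]), 'wrist_torque': array([-0.0104    , -0.03016445, -0.04553857]), 'opening': 0.9983073996425613}
side {'intrinsics': array([[452.42877102,   0.        , 317.25789478],
       [  0.        , 452.42877102, 196.17135418],
       [  0.        ,   0.        ,   1.        ]]), 'dist_coeffs': array([-0.08408049,  0.        ,  0.        ,  0.        ,  0.        ]), 'xyz': array([-304.35949196,  815.21837063,  782.73923017]), 'orientation': array([-2.1527981 ,  0.02016576, -2.32196807])}
top {'intrinsics': array([[511.19110564,   0.        , 321.68039548],
       [  0.        , 511.19110564, 191.34321504],
       [  0.        ,   0.        ,   1.        ]]), 'dist_coeffs': array([-0.12719514,  0.        ,  0.        ,  0.        ,  0.        ]), 'xyz': array([ 327.61450048,   71.58965199, 1728.76440666]), 'orientation': array([-3.0403119 , -0.00475544, -1.59280753])}
```

View pics/side0.png

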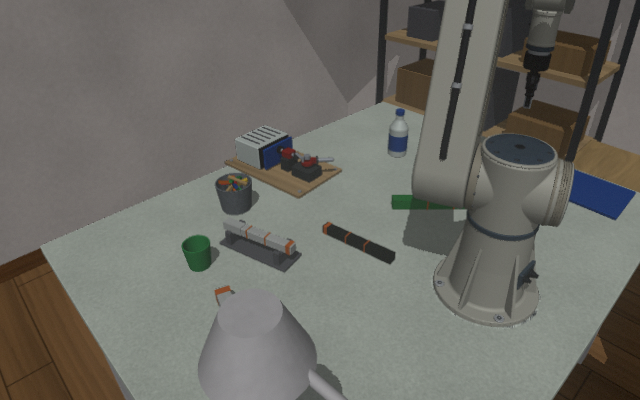

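View pics/top0.png

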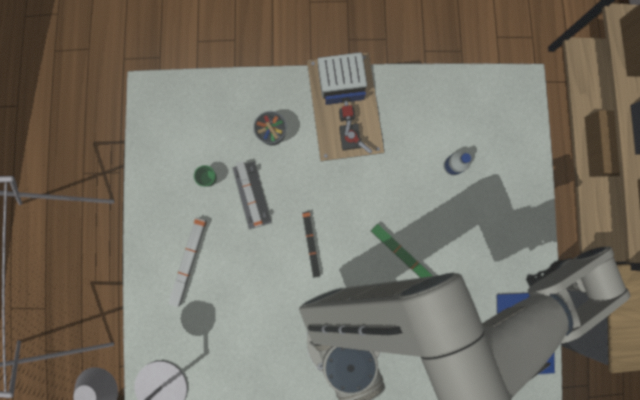

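```bash
cat > h.py <<'E'
import numpy as np, cv2
from scipy.spatial.transform import Rotation as R
from rig import status, viewer, job
P={n:viewer.camera_params(n) for n in("side","top")}
def ray(n,uv):
    p=P[n]; q=cv2.undistortPoints(np.array(uv,float).reshape(-1,1,2),p["intrinsics"],p["dist_coeffs"]).reshape(-1,2)
    d=np.c_[q,np.ones(len(q))]@R.from_euler("xyz",p["orientation"]).as_matrix().T
    return p["xyz"],d
def onz(n,uv,z):
    o,d=ray(n,uv); return o+d*((z-o[2])/d[:,2])[:,None]
def proj(n,X):
    p=P[n]; M=R.from_euler("xyz",p["orientation"]).as_matrix().T
    return cv2.projectPoints(np.array(X,float).reshape(-1,3),cv2.Rodrigues(M)[0],-M@p["xyz"],p["intrinsics"],p["dist_coeffs"])[0].reshape(-1,2)
def crop(n,img,x,y,w,h,s,name):
    c=img[y:y+h,x:x+w]; cv2.imwrite(f"pics/{name}.png",cv2.resize(c,None,fx=s,fy=s,interpolation=cv2.INTER_CUBIC)[:,:,::-1])
E
python3 - <<'E'
from h import *
s=viewer.grab_frame("side"); t=viewer.grab_frame("top")
np.save("pics/s.npy",s);np.save("pics/t.npy",t)
crop("top",t,160,40,240,180,3.3,"t1"); crop("side",s,170,110,200,150,4,"s1")
for l in ("bar","lever","detergent","basket","scoop","cradle_seat","pivot"):
  for c in ("side","top"):
    for d in viewer.cut_out(l,c): print(l,c,round(d["p"],2),d["extent"],d["mask"].sum())
E
```

```text
bar side 0.9 [222.5, 216.1, 73.2, 36.6] 1051
bar side 0.81 [321.6, 223.1, 74.4, 41.6] 954
bar side 0.55 [214.9, 286.7, 16.8, 19.4] 228
bar top 0.93 [169.0, 217.1, 36.8, 92.0] 1159
bar top 0.88 [302.1, 212.8, 18.5, 62.2] 470
bar top 0.74 [237.0, 162.2, 25.6, 67.4] 580
bar top 0.55 [373.3, 222.4, 56.4, 52.9] 778
bar top 0.53 [345.6, 132.0, 28.5, 19.2] 129
lever side 0.65 [305.1, 155.9, 28.0, 13.4] 160
lever top 0.72 [346.1, 133.0, 28.6, 19.4] 189
detergent side 0.8 [386.2, 108.9, 18.6, 49.6] 715
detergent top 0.91 [439.9, 152.5, 31.7, 23.9] 525
detergent top 0.74 [231.8, 160.5, 32.8, 68.7] 959
basket side 0.76 [215.9, 175.4, 35.6, 41.7] 1308
basket top 0.85 [251.3, 112.4, 36.5, 33.4] 930
scoop side 0.86 [181.1, 234.0, 27.0, 36.4] 799
scoop top 0.87 [191.0, 167.4, 27.7, 17.4] 406
cradle_seat side 0.62 [219.1, 218.9, 81.7, 51.2] 1245
cradle_seat top 0.92 [232.1, 157.8, 37.0, 72.3] 881
pivot side 0.89 [224.4, 124.4, 117.9, 72.9] 4546
pivot top 0.61 [304.4, 52.3, 79.6, 108.4] 6566
pivot top 0.45 [253.4, 109.2, 33.5, 37.4] 904
```

View pics/t1.png

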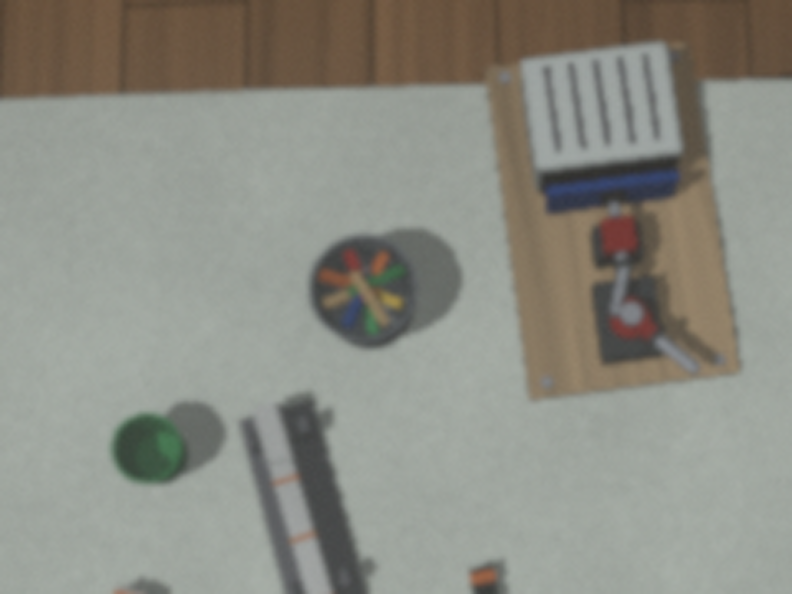

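View pics/s1.png

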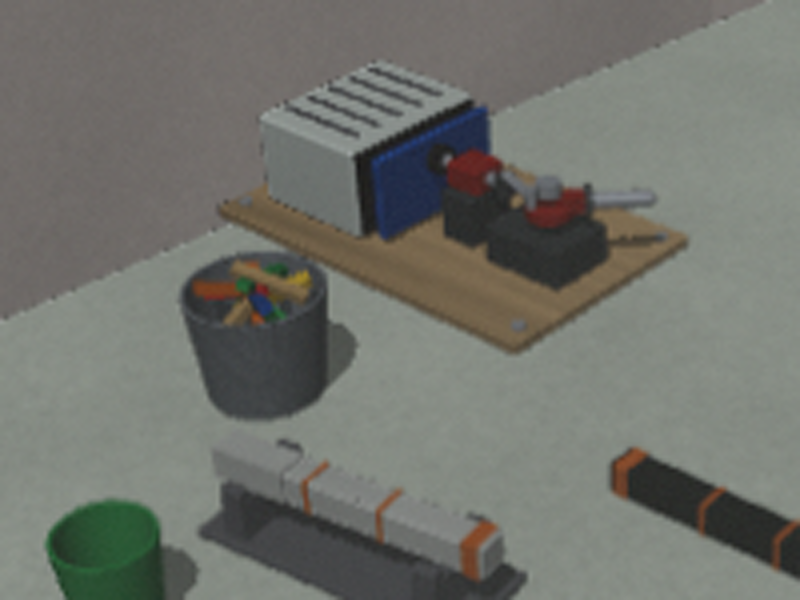

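```bash
python3 - <<'E'
from h import *
s=np.load("pics/s.npy");t=np.load("pics/t.npy")
crop("top",t,220,150,64,88,6.5,"t2"); crop("side",s,210,200,100,75,8,"s2")
crop("top",t,300,45,100,75*2-30,5,"t3"); crop("side",s,220,120,125,80,6.4,"s3")
E
```

```text
(no output)
```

View pics/t2.png

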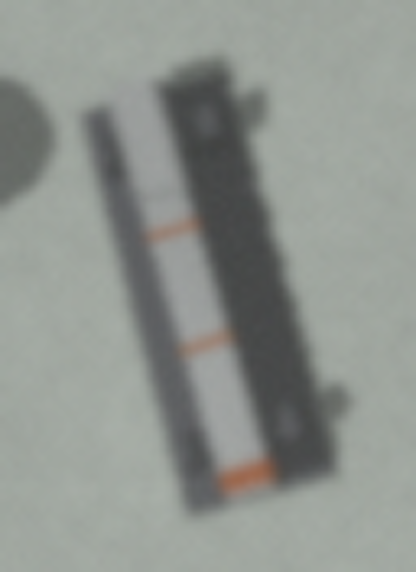

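View pics/s2.png

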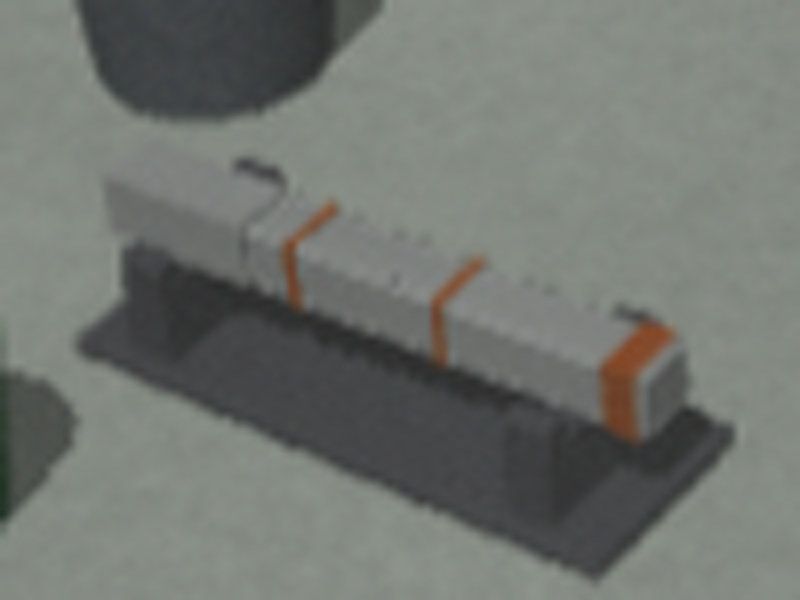

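View pics/t3.png

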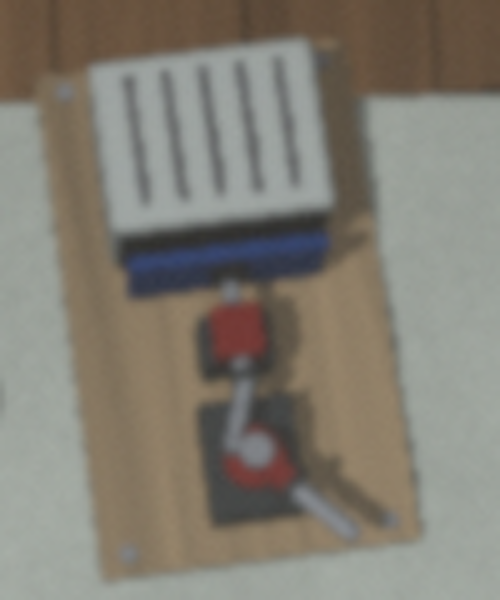

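View pics/s3.png

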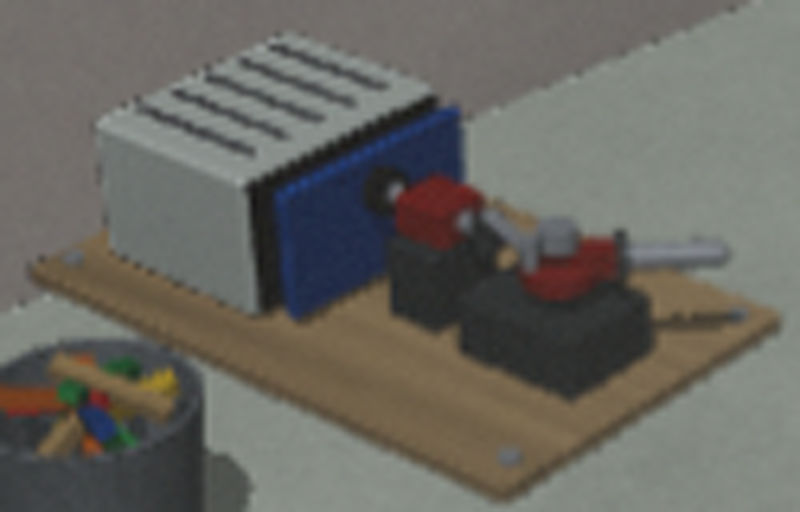

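```bash
cat > fit.py <<'E'
from h import *
from scipy.optimize import least_squares
def px(pts,s,x0,y0): p=np.array(pts,float); return (p+.5)/s-.5+[x0,y0]
def world(q,L):
    c,s_=np.cos(q[2]),np.sin(q[2]); L=np.array(L,float)
    return np.c_[q[0]+c*L[:,0]-s_*L[:,1], q[1]+s_*L[:,0]+c*L[:,1], L[:,2]]
def fit(q0,obs,name,bias=True):
    # obs: list (cam, local pts, pix)
    def f(q,w=True):
        r=[]
        for i,(c,L,p) in enumerate(obs):
            r.append((proj(c,world(q,L))-p).ravel())
        return np.concatenate(r)
    s=least_squares(f,q0,loss="soft_l1")
    print(name,np.round(s.x,4),"deg",round(np.degrees(s.x[2]),2))
    for c,L,p in obs: print(" ",c,np.round(proj(c,world(s.x,L))-p,1).tolist())
    return s.x
d=np.sqrt(.5)
Lt=[88*-d,88*-d,70]
B=[[-60,110,12],[-60,-110,12],[300,110,12]]
C=[[274,75,109],[274,-75,109],[154,-75,109],[154,75,109]]
tp=px([(105,580),(423,540),(38,78),(92,65),(307,40),(332,205),(113,235),(354,535)],5,300,45)
sp=px([(505,490),(778,322),(30,265),(97,122),(285,33),(437,97),(248,187),(732,253)],6.4,220,120)
w=onz("top",tp[:2],12); 
q0=[(w[:,0].mean())+60,w[:,1].mean(),0.1]
if __name__=="__main__":
    print(w)
    pv=fit(q0,[("top",B+C+[Lt],tp),("side",B+C+[Lt],sp)],"pivot")
    pt=fit(q0,[("top",B+C+[Lt],tp)],"pivot top only")
    ps=fit(q0,[("side",B+C+[Lt],sp)],"pivot side only")
    bt=px([(108,103),(160,85),(275,483),(222,495)],6.5,220,150)
    bs=px([(105,180),(150,140),(683,335),(637,375),(685,400),(640,440)],8,210,200)
    w=onz("top",bt,63); m=w.mean(0); dd=w[2:].mean(0)-w[:2].mean(0); y0=np.arctan2(dd[1],dd[0]); print(w,np.linalg.norm(dd))
    LB=[[-110,-12.5,63],[-110,12.5,63],[110,12.5,63],[110,-12.5,63]]
    # order: far-left(image left=+y). bar x -> -worldx so left = -ybar
    SB=LB+[[110,12.5,38],[110,-12.5,38]]
    b=fit([m[0],m[1],y0],[("top",LB,bt),("side",SB,bs)],"bar")
    fit([m[0],m[1],y0],[("top",LB,bt)],"bar top"); fit([m[0],m[1],y0],[("side",SB,bs)],"bar side")
    ct=px([(85,110),(228,60),(338,470),(190,515)],6.5,220,150)
    cs=px([(78,340),(733,430),(597,572)],8,210,200)
    LC=[[-110,-40,8],[-110,40,8],[110,40,8],[110,-40,8]]
    fit([m[0],m[1],y0],[("top",LC,ct),("side",[LC[0],LC[2],LC[3]],cs)],"cradle")
    for n,tt in (("basket",(270,127)),("scoop",(205,175)),("bottle",(460,162)),("black",(310,244))): print(n,onz("top",[tt],50))
E
python3 fit.py
```

```text
[[ 606.92378129   60.94683187   12.        ]
 [ 630.15350873 -156.671245     12.        ]]
pivot [ 6.757099e+02 -3.665080e+01  1.106000e-01] deg 6.34
  top [[-1.5, 0.9], [-1.2, 0.6], [-1.6, 0.6], [-1.7, -1.0], [0.2, -1.5], [0.5, -0.0], [-1.1, -0.3], [0.6, 1.0]]
  side [[0.5, -0.3], [1.4, -1.6], [0.3, 0.0], [-1.1, -3.8], [0.8, -4.0], [0.7, -5.5], [-1.0, -4.3], [0.4, -0.3]]
pivot top only [ 6.760905e+02 -3.951870e+01  1.113000e-01] deg 6.38
  top [[-0.6, 0.8], [-0.3, 0.4], [-0.9, 0.5], [-0.9, -1.1], [1.0, -1.7], [1.3, -0.1], [-0.2, -0.4], [1.5, 0.9]]
pivot side only [ 6.678089e+02 -2.885240e+01  1.143000e-01] deg 6.55
  side [[0.4, 1.7], [1.4, -0.0], [-0.4, 1.7], [-1.8, -2.3], [0.2, -2.7], [0.3, -4.1], [-1.6, -2.7], [0.4, 1.3]]
[[588.7952396  340.33164858  63.        ]
 [597.42305869 313.72768686  63.        ]
 [394.28428636 257.17565807  63.        ]
 [388.79475142 283.912505    63.        ]] 209.33451050032173
bar [495.2437 301.7723  -2.87  ] deg -164.44
  top [[-0.9, -2.7], [-1.7, -2.1], [-0.9, 0.5], [-0.1, 0.9]]
  side [[-0.2, -1.4], [0.2, -1.1], [0.3, 0.0], [0.4, 0.5], [0.5, -0.5], [0.6, 0.1]]
bar top [492.7037 298.8145  -2.873 ] deg -164.61
  top [[0.1, -2.0], [-0.7, -1.4], [-0.1, 1.3], [0.7, 1.7]]
bar side [494.7972 303.3819  -2.8639] deg -164.09
  side [[-0.8, -1.0], [-0.4, -0.7], [0.0, 0.2], [0.2, 0.8], [0.2, -0.3], [0.4, 0.3]]
cradle [497.6926 298.6248  -2.893 ] deg -165.75
  top [[-0.9, -0.1], [-0.3, 1.3], [-0.7, 0.5], [-0.8, -0.1]]
  side [[0.1, -1.5], [0.9, -1.6], [-0.1, -1.7]]
basket [[718.57078505 228.34897737  50.        ]]
scoop [[561.08233699 447.22386252  50.        ]]
bottle [[ 587.03587337 -406.73669079   50.        ]]
black [[325.74531668 101.86207792  50.        ]]
```

```bash
cat >> h.py <<'E'
def to(xyz,yaw,unwrap=0):
    "tool-frame shift (m), rotvec to world pose tool-down at yaw"
    s=status.sense(); R0=R.from_euler("xyz",s["tcp_rot"])
    R1=R.from_euler("xyz",[np.pi,0,yaw])
    d=R0.inv().apply(np.array(xyz)-s["eef_pos"])/1000
    rv=(R0.inv()*R1).as_rotvec()
    print("t",round(float(s["clock"]),2),"pos",np.round(s["eef_pos"],1),"rot",np.round(s["tcp_rot"],3),"F",np.round(s["contact_force"],1),"op",round(float(s["opening"]),3),"q",np.round(s["qpos"],2))
    print("  SHIFT",np.round(d,4).tolist(),"ROT",np.round(rv,4).tolist())
E
python3 - <<'E'
from h import *
to([430,-150,250],0.0)
to([494,301,250],1.84)
E
```

```text
t 0.9 pos [ 227.1 -582.3  253.3] rot [-3.142 -0.    -1.199] F [-0.  -0.3  0.7] op 1.002 q [-1.2   0.35  1.63  0.    1.16 -0.  ]
  SHIFT [-0.3291, -0.3461, 0.0033] ROT [0.0, -0.0, -1.199]
t 0.9 pos [ 227.1 -582.3  253.3] rot [-3.142 -0.    -1.199] F [-0.  -0.3  0.7] op 1.002 q [-1.2   0.35  1.63  0.    1.16 -0.  ]
  SHIFT [-0.726, -0.5696, 0.0033] ROT [0.0001, -0.0, -3.039]
```

send_rows([
  [[-0.04, -0.04, 0], [0, 0, -0.12], 1],
  [[-0.08, -0.08, 0], [0, 0, -0.24], 1],
  [[-0.11, -0.115, 0], [0, 0, -0.36], 1],
  [[-0.14, -0.146, 0], [0, 0, -0.48], 1],
  [[-0.168, -0.176, 0], [0, 0, -0.6], 1],
])

```text
clock: 1.32
eef_pos: [315.2, -391.8, 253.4]
tcp_rot: [3.142, -0.0, -0.594]
contact_force: [1.2, -0.2, -0.1]
opening: 1.0
```

```bash
python3 - <<'E'
from h import *
to([430,-150,250],0.0)
E
```

```text
t 1.32 pos [ 315.2 -391.8  253.4] rot [ 3.142 -0.    -0.594] F [ 1.2 -0.2 -0.1] op 1.0 q [-0.9   0.16  1.89  0.    1.09 -0.3 ]
  SHIFT [-0.0401, -0.2646, 0.0033] ROT [0.0002, -0.0004, -0.5938]
```

send_rows([
  [[-0.005, -0.035, 0], [0, 0, -0.12], 1],
  [[-0.012, -0.075, 0], [0, 0, -0.24], 1],
  [[-0.02, -0.115, 0], [0, 0, -0.36], 1],
  [[-0.025, -0.155, 0], [0, 0, -0.48], 1],
  [[-0.03, -0.195, 0], [0, 0, -0.6], 1],
])

```text
clock: 1.73
eef_pos: [399.8, -211.5, 253.7]
tcp_rot: [3.141, -0.001, 0.012]
contact_force: [-0.0, -1.1, 0.3]
opening: 1.001
```

```bash
python3 - <<'E'
from h import *
to([494,301,220],1.84)
E
```

```text
t 1.73 pos [ 399.8 -211.5  253.7] rot [ 3.141e+00 -1.000e-03  1.200e-02] F [-0.  -1.1  0.3] op 1.001 q [-0.49  0.08  1.99 -0.    1.08 -0.5 ]
  SHIFT [0.1002, -0.5114, 0.0335] ROT [0.0013, -0.0002, -1.8282]
```

send_rows([
  [[0.008, -0.04, 0], [0, 0, -0.12], 1],
  [[0.016, -0.08, 0], [0, 0, -0.24], 1],
  [[0.024, -0.12, 0], [0, 0, -0.36], 1],
  [[0.032, -0.16, 0], [0, 0, -0.48], 1],
  [[0.04, -0.2, 0.0], [0, 0, -0.6], 1],
])

```text
clock: 2.15
eef_pos: [437.5, -9.1, 254.0]
tcp_rot: [3.14, -0.001, 0.618]
contact_force: [1.4, 0.2, 0.0]
opening: 1.001
```

```bash
python3 - <<'E'
from h import *
to([494,301,220],1.84)
E
```

```text
t 2.15 pos [437.5  -9.1 254. ] rot [ 3.14e+00 -1.00e-03  6.18e-01] F [1.4 0.2 0. ] op 1.001 q [-0.02  0.05  2.01 -0.    1.07 -0.64]
  SHIFT [0.2256, -0.2201, 0.0339] ROT [0.0022, -0.0001, -1.2223]
```

send_rows([
  [[0.028, -0.028, 0.004], [0, 0, -0.12], 1],
  [[0.056, -0.055, 0.008], [0, 0, -0.24], 1],
  [[0.084, -0.083, 0.012], [0, 0, -0.36], 1],
  [[0.112, -0.11, 0.016], [0, 0, -0.48], 1],
  [[0.14, -0.137, 0.02], [0, 0, -0.6], 1],
])

```text
clock: 2.57
eef_pos: [472.2, 185.9, 234.0]
tcp_rot: [3.139, -0.0, 1.224]
contact_force: [0.7, 0.4, -0.2]
opening: 1.0
```

```bash
python3 - <<'E'
from h import *
to([494,301,180],1.84)
E
```

```text
t 2.57 pos [472.2 185.9 234. ] rot [ 3.139 -0.     1.224] F [ 0.7  0.4 -0.2] op 1.0 q [ 0.37  0.19  1.9  -0.    1.05 -0.85]
  SHIFT [0.1157, -0.0188, 0.054] ROT [0.0027, 0.0004, -0.6159]
```

send_rows([
  [[0.028, -0.004, 0.012], [0, 0, -0.12], 1],
  [[0.056, -0.008, 0.024], [0, 0, -0.24], 1],
  [[0.084, -0.013, 0.036], [0, 0, -0.36], 1],
  [[0.108, -0.017, 0.048], [0, 0, -0.49], 1],
  [[0.1157, -0.0188, 0.054], [0.0027, 0, -0.616], 1],
])

```text
clock: 2.98
eef_pos: [494.2, 304.1, 178.7]
tcp_rot: [3.142, -0.0, 1.842]
contact_force: [0.2, -0.7, -0.2]
opening: 0.997
```

```bash
python3 - <<'E'
from h import *
to([494,301,53.5],1.84)
s=viewer.grab_frame("side");t=viewer.grab_frame("top")
crop("top",t,210,130,90,110,5,"t4"); crop("side",s,180,150,150,120,5,"s4")
to([494,301,53.5],1.84)
E
```

```text
t 2.98 pos [494.2 304.1 178.7] rot [ 3.142 -0.     1.842] F [ 0.2 -0.7 -0.2] op 0.997 q [ 0.55  0.37  1.8   0.    0.98 -1.29]
  SHIFT [-0.0029, -0.001, 0.1252] ROT [0.0001, -0.0003, 0.0018]
t 3.08 pos [493.6 302.2 178.7] rot [-3.140e+00  1.000e-03  1.838e+00] F [-0.3 -0.3  1. ] op 0.999 q [ 0.55  0.36  1.8  -0.    0.98 -1.29]
  SHIFT [-0.0012, 0.0003, 0.1252] ROT [-0.0018, 0.0007, -0.0019]
```

View pics/s4.png

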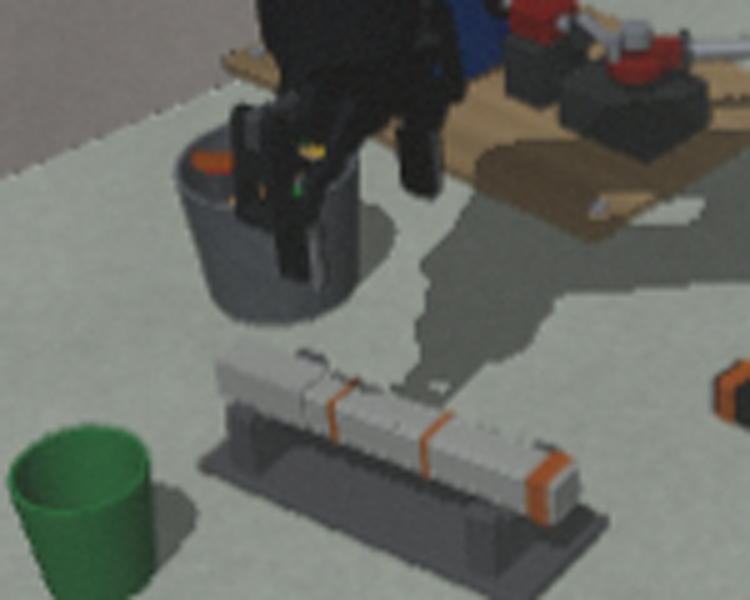

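View pics/t4.png

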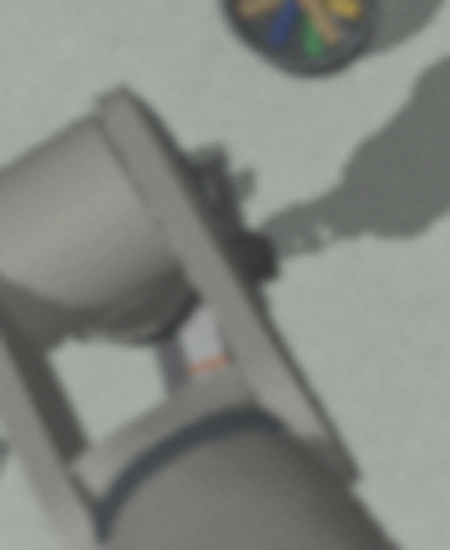

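send_rows([
  [[-0.001, 0, 0.02], [0, 0, 0], 1],
  [[-0.001, 0, 0.04], [0, 0, 0], 1],
  [[-0.001, 0, 0.06], [0, 0, 0], 1],
  [[-0.001, 0, 0.08], [0, 0, 0], 1],
  [[-0.001, 0, 0.095], [0, 0, 0], 1],
])

```text
clock: 3.5
eef_pos: [493.4, 299.9, 83.0]
tcp_rot: [-3.139, 0.001, 1.832]
contact_force: [-0.1, 0.3, -0.6]
opening: 0.999
```

send_rows([
  [[0, 0, 0.01], [0, 0, 0], 1],
  [[0, 0, 0.02], [0, 0, 0], 1],
  [[0, 0, 0.028], [0, 0, 0], 1],
  [[0, 0, 0.03], [0, 0, 0], 1],
  [[0, 0, 0.03], [0, 0, 0], 1],
])

```text
clock: 3.92
eef_pos: [493.3, 299.7, 52.8]
tcp_rot: [-3.139, 0.001, 1.832]
contact_force: [-0.1, -0.0, 1.2]
opening: 1.0
```

```bash
python3 - <<'E'
from h import *
s=viewer.grab_frame("side")
crop("side",s,180,150,150,120,5,"s5")
to([494,301,53.5],1.84)
E
```

```text
t 3.97 pos [493.6 299.9  53.3] rot [-3.140e+00  1.000e-03  1.832e+00] F [ 0.1 -0.3  0.6] op 1.004 q [ 0.54  0.54  1.87 -0.    0.73 -1.29]
  SHIFT [0.0009, 0.0007, -0.0002] ROT [-0.002, 0.001, -0.0082]
```

View pics/s5.png

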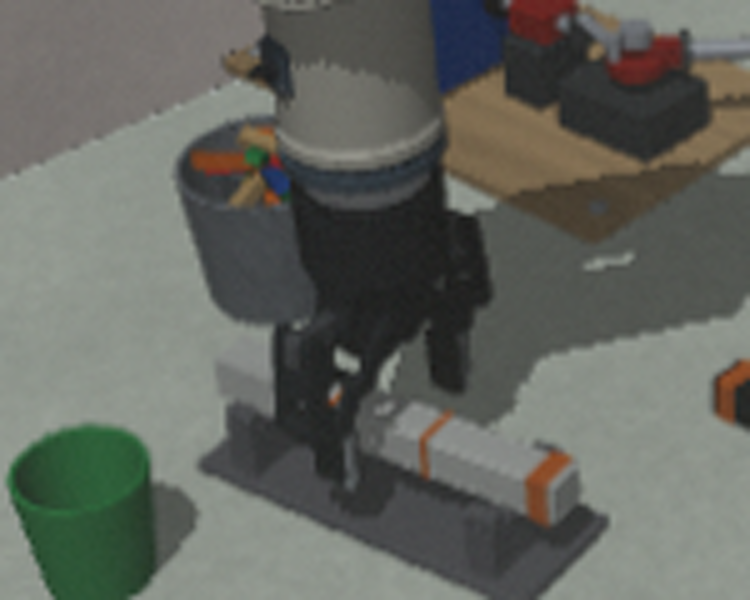

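send_rows([
  [[0.001, 0.001, 0], [0, 0, -0.008], -1],
  [[0.001, 0.001, 0], [0, 0, -0.008], -1],
  [[0.001, 0.001, 0], [0, 0, -0.008], -1],
  [[0.001, 0.001, 0], [0, 0, -0.008], -1],
  [[0.001, 0.001, 0], [0, 0, -0.008], -1],
], squeeze=90)

```text
clock: 4.38
eef_pos: [494.4, 301.4, 53.6]
tcp_rot: [-3.14, 0.001, 1.84]
contact_force: [-1.9, 6.1, 5.2]
opening: 0.297
```

send_rows([
  [[0, 0, 0], [0, 0, 0], -1],
  [[0, 0, 0], [0, 0, 0], -1],
  [[0, 0, 0], [0, 0, 0], -1],
  [[0, 0, 0], [0, 0, 0], -1],
  [[0, 0, 0], [0, 0, 0], -1],
])

```text
clock: 4.8
eef_pos: [494.5, 301.6, 53.9]
tcp_rot: [-3.141, 0.0, 1.84]
contact_force: [-0.8, 0.5, 5.6]
opening: 0.276
```

```bash
python3 - <<'E'
from h import *
s=viewer.grab_frame("side")
crop("side",s,180,150,150,120,5,"s6")
to([494,301,53.5],1.84)
E
```

```text
t 4.85 pos [494.6 301.6  53.9] rot [-3.141  0.     1.84 ] F [-1.5  0.1  5.6] op 0.278 q [ 0.55  0.54  1.87 -0.    0.73 -1.29]
  SHIFT [-0.0004, -0.0007, 0.0004] ROT [-0.001, 0.0004, -0.0004]
```

View pics/s6.png

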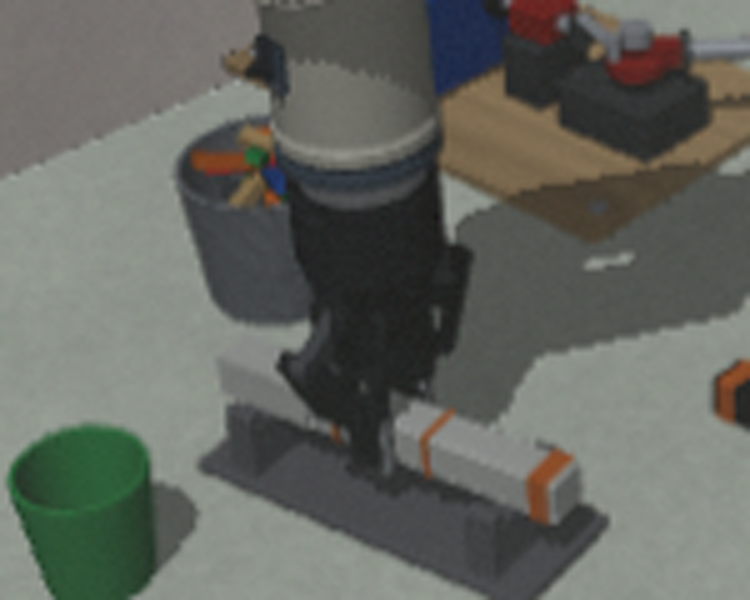

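send_rows([
  [[0, 0, -0.01], [0, 0, 0], -1],
  [[0, 0, -0.03], [0, 0, 0], -1],
  [[0, 0, -0.06], [0, 0, 0], -1],
  [[0, 0, -0.09], [0, 0, 0], -1],
  [[0, 0, -0.12], [0, 0, 0], -1],
])

```text
clock: 5.27
eef_pos: [493.9, 301.2, 174.9]
tcp_rot: [-3.139, 0.001, 1.84]
contact_force: [0.0, 1.5, -4.1]
opening: 0.278
```

```bash
python3 - <<'E'
from h import *
to([515,-224,180],-0.674)
s=viewer.grab_frame("side")
crop("side",s,160,110,160,120,5,"s7")
E
```

```text
t 5.27 pos [493.9 301.2 174.9] rot [-3.139e+00  1.000e-03  1.840e+00] F [ 0.   1.5 -4.1] op 0.278 q [ 0.55  0.37  1.8  -0.    0.97 -1.29]
  SHIFT [-0.5119, -0.1191, -0.0043] ROT [0.0001, 0.0037, 2.5135]
```

View pics/s7.png

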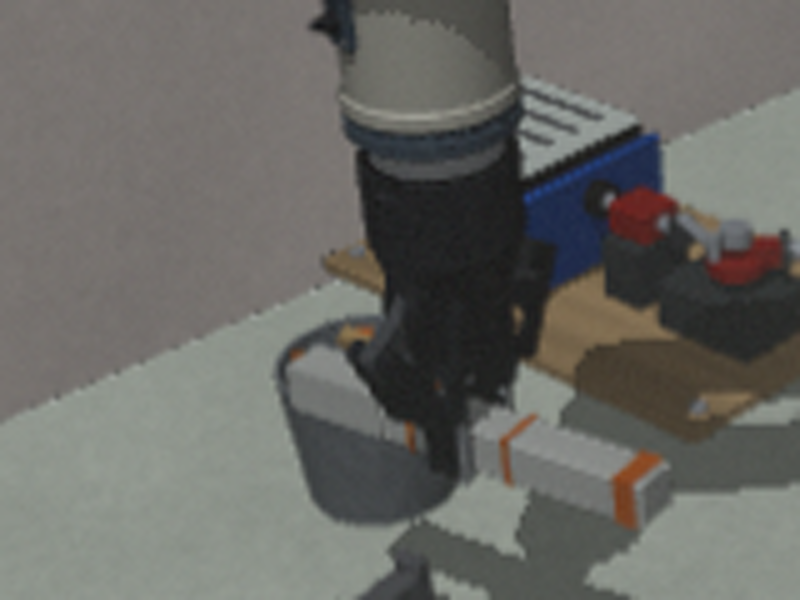

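```bash
python3 - <<'E'
from h import *
to([500,190,180],1.24)
E
```

```text
t 5.32 pos [496.7 302.8 181.1] rot [ 3.136e+00 -1.000e-03  1.840e+00] F [2.9 1.9 3.1] op 0.28 q [ 0.55  0.36  1.8  -0.    0.98 -1.29]
  SHIFT [-0.1096, -0.0268, 0.0008] ROT [0.0047, -0.0028, 0.5995]
```

send_rows([
  [[-0.02, -0.005, 0], [0.002, -0.001, 0.12], -1],
  [[-0.045, -0.011, 0], [0.004, -0.002, 0.24], -1],
  [[-0.07, -0.017, 0], [0.004, -0.002, 0.36], -1],
  [[-0.09, -0.022, 0], [0.004, -0.002, 0.48], -1],
  [[-0.11, -0.027, 0], [0.0047, -0.003, 0.6], -1],
])

```text
clock: 5.73
eef_pos: [499.2, 188.2, 180.7]
tcp_rot: [-3.141, 0.001, 1.234]
contact_force: [-0.3, -0.1, -3.1]
opening: 0.277
```

send_rows([
  [[-0.02, 0.007, 0], [0, 0, 0.12], -1],
  [[-0.04, 0.014, 0], [0, 0, 0.24], -1],
  [[-0.06, 0.021, 0], [0, 0, 0.36], -1],
  [[-0.08, 0.028, 0], [0, 0, 0.48], -1],
  [[-0.099, 0.034, 0], [0, 0, 0.6], -1],
])

```text
clock: 6.15
eef_pos: [498.0, 82.3, 180.7]
tcp_rot: [-3.142, 0.002, 0.628]
contact_force: [0.0, 0.4, -2.7]
opening: 0.275
```

```bash
python3 - <<'E'
from h import *
to([505,-20,180],0.04)
E
```

```text
t 6.15 pos [498.   82.3 180.7] rot [-3.142e+00  2.000e-03  6.280e-01] F [ 0.   0.4 -2.7] op 0.275 q [ 0.16  0.26  1.96 -0.    0.93 -0.47]
  SHIFT [-0.0544, 0.0869, 0.0008] ROT [0.0004, 0.0016, 0.5875]
```

send_rows([
  [[-0.011, 0.017, 0], [0, 0, 0.12], -1],
  [[-0.022, 0.035, 0], [0, 0, 0.24], -1],
  [[-0.033, 0.052, 0], [0, 0, 0.36], -1],
  [[-0.044, 0.07, 0], [0, 0, 0.48], -1],
  [[-0.0544, 0.087, 0], [0, 0, 0.5875], -1],
])

```text
clock: 6.57
eef_pos: [504.4, -21.3, 180.7]
tcp_rot: [3.141, 0.002, 0.034]
contact_force: [0.5, -0.4, -3.3]
opening: 0.278
```

send_rows([
  [[0, 0.02, 0], [0, 0, 0.12], -1],
  [[0, 0.045, 0], [0, 0, 0.24], -1],
  [[0, 0.07, 0], [0, 0, 0.36], -1],
  [[0, 0.09, 0], [0, 0, 0.48], -1],
  [[0, 0.11, 0], [0, 0, 0.55], -1],
])

```text
clock: 6.98
eef_pos: [507.5, -132.4, 180.7]
tcp_rot: [3.139, 0.002, -0.523]
contact_force: [-0.5, -0.1, -2.6]
opening: 0.281
```

```bash
python3 - <<'E'
from h import *
to([515,-230,160],-0.674)
E
```

```text
t 6.98 pos [ 507.5 -132.4  180.7] rot [ 3.139e+00  2.000e-03 -5.230e-01] F [-0.5 -0.1 -2.6] op 0.281 q [-0.26  0.29  1.91 -0.    0.95  0.27]
  SHIFT [0.0553, 0.0808, 0.0207] ROT [0.0025, 0.002, 0.1507]
```

send_rows([
  [[0.012, 0.018, 0.003], [0, 0, 0.04], -1],
  [[0.025, 0.036, 0.006], [0, 0, 0.08], -1],
  [[0.038, 0.056, 0.01], [0, 0, 0.12], -1],
  [[0.05, 0.073, 0.016], [0.0025, 0.002, 0.15], -1],
  [[0.0553, 0.0808, 0.0207], [0.0025, 0.002, 0.1507], -1],
])

```text
clock: 7.4
eef_pos: [514.8, -232.2, 159.7]
tcp_rot: [3.141, -0.0, -0.677]
contact_force: [0.4, 0.3, -2.1]
opening: 0.278
```

```bash
python3 - <<'E'
from h import *
to([515,-230,76],-0.674)
s=viewer.grab_frame("side");t=viewer.grab_frame("top")
crop("side",s,220,100,160,120,5,"s8")
crop("top",t,290,40,130,130,5,"t8")
to([515,-230,76],-0.674)
E
```

```text
t 7.4 pos [ 514.8 -232.2  159.7] rot [ 3.141 -0.    -0.677] F [ 0.4  0.3 -2.1] op 0.278 q [-0.43  0.37  1.85 -0.    0.93  0.25]
  SHIFT [-0.0013, -0.0019, 0.0837] ROT [0.0004, -0.0005, -0.0027]
t 7.5 pos [ 514.2 -231.   159. ] rot [ 3.141e+00  2.000e-03 -6.750e-01] F [-0.7 -0.1 -2.7] op 0.283 q [-0.42  0.37  1.85 -0.    0.93  0.25]
  SHIFT [0.0002, -0.0014, 0.083] ROT [0.0006, 0.0017, -0.0012]
```

View pics/s8.png

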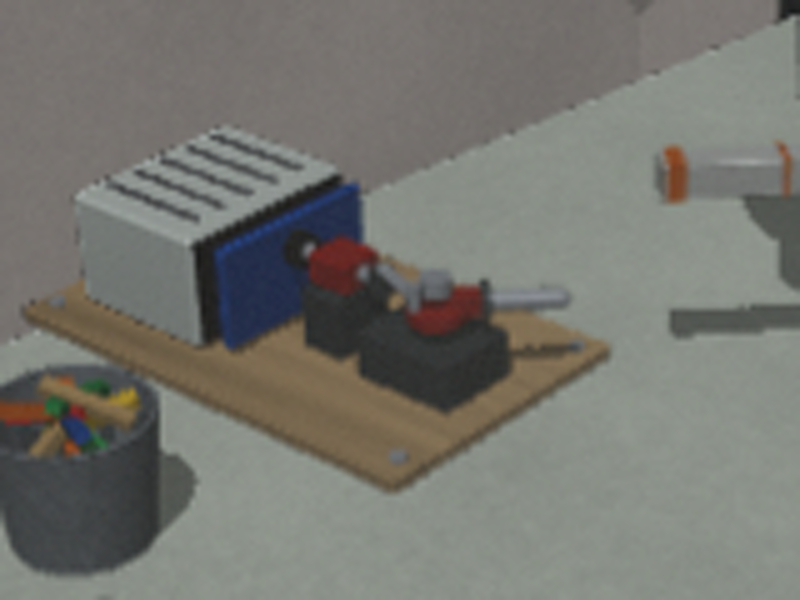

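View pics/t8.png

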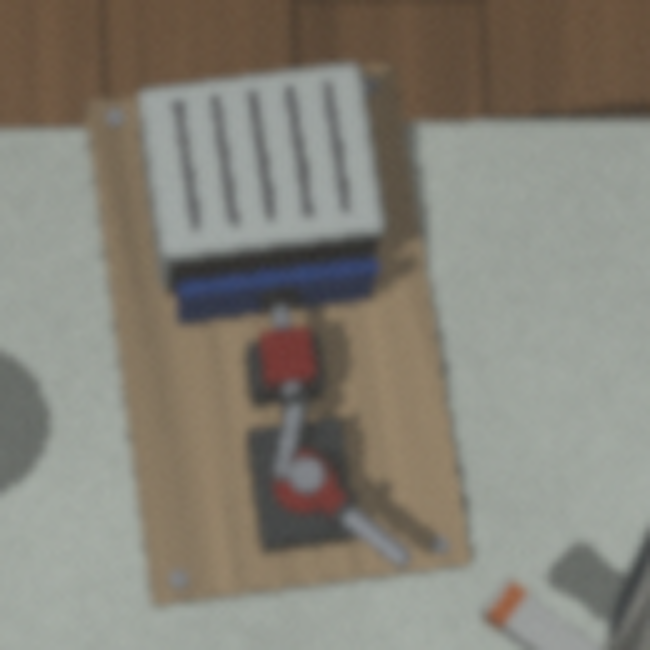

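send_rows([
  [[0, -0.001, 0.015], [0, 0, 0], -1],
  [[0, -0.001, 0.035], [0, 0, 0], -1],
  [[0, -0.001, 0.055], [0, 0, 0], -1],
  [[0, -0.001, 0.075], [0.0, 0.001, 0], -1],
  [[0, -0.001, 0.085], [0.0, 0.0017, 0], -1],
])

```text
clock: 7.92
eef_pos: [513.3, -228.6, 72.1]
tcp_rot: [3.14, 0.003, -0.674]
contact_force: [-1.0, 0.6, -3.0]
opening: 0.276
```

```bash
python3 - <<'E'
from h import *
s=viewer.grab_frame("side")
s=viewer.grab_frame("side");st=status.sense();t=viewer.grab_frame("top")
np.save("pics/s9.npy",s);np.save("pics/t9.npy",t)
crop("side",s,270,120,120,75,6.6,"s9")
crop("top",t,330,110,90,75,8,"t9")
to([515,-230,73.4],-0.674)
print(st["eef_pos"],st["tcp_rot"],st["contact_force"],st["wrist_torque"])
E
```

```text
t 8.07 pos [ 514.2 -229.4   73.8] rot [ 3.141e+00  2.000e-03 -6.740e-01] F [-0.4  0.8 -2. ] op 0.28 q [-0.42  0.49  1.9  -0.    0.76  0.25]
  SHIFT [0.001, 0.0, 0.0004] ROT [0.001, 0.0018, -0.0003]
[ 513.31992438 -228.82403751   72.53987357] [ 3.14008757  0.0038687  -0.67413739] [ 0.0937048   0.49221616 -3.72314145] [-0.03901573  0.05523955  0.00846305]
```

View pics/s9.png

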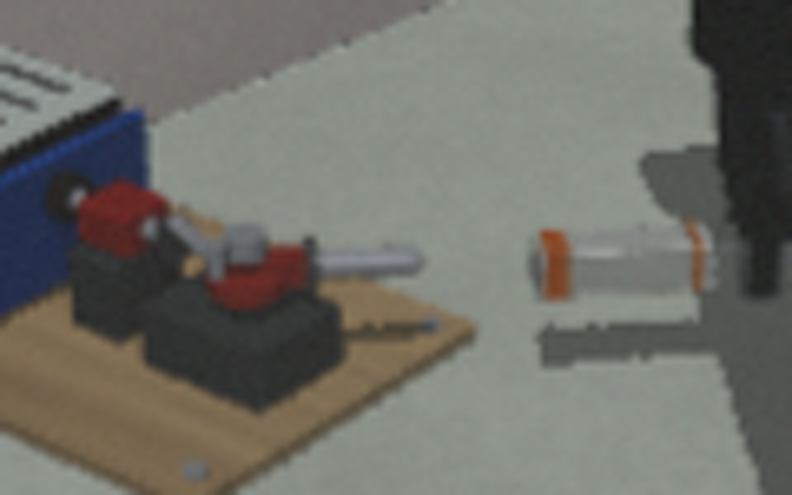

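View pics/t9.png

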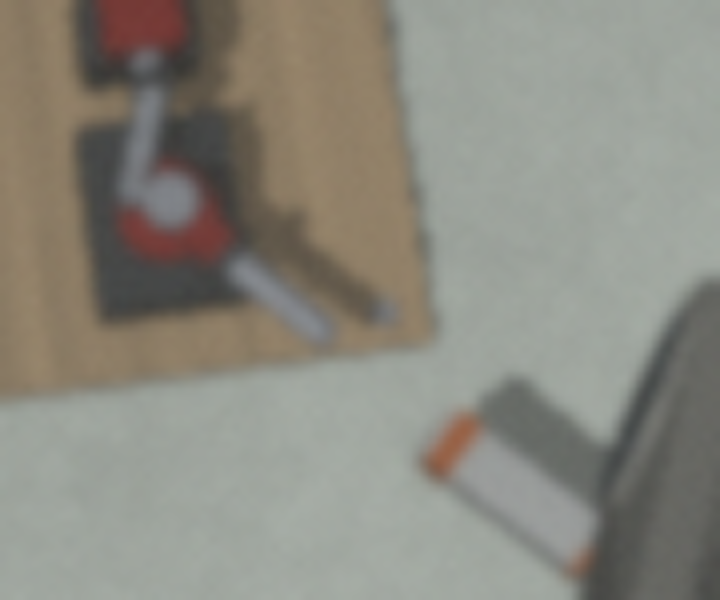

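```bash
cat > ov.py <<'E'
from h import *
def bar_corners(eef,rot,a=0.,dz=3.4):
    T=R.from_euler("xyz",rot)
    L=[[x,-s*110+a,dz+z] for s in (1,-1) for (x,z) in ((-12.5,-12.5),(12.5,-12.5),(12.5,12.5),(-12.5,12.5))]
    return T.apply(L)+eef
def overlay(n,img,crp,s,name,eef,rot,piv,ang=0.,a=0.,sh=(0,0),shb=(0,0)):
    x,y,w,h=crp
    im=cv2.resize(img[y:y+h,x:x+w],None,fx=s,fy=s,interpolation=cv2.INTER_CUBIC)[:,:,::-1].copy()
    def P2(X,o=(0,0)): return tuple((((proj(n,X)[0]+o)-[x,y]+.5)*s-.5).astype(int))
    c=[P2(q,shb) for q in bar_corners(eef,rot,a)]
    for i in range(4):
        cv2.line(im,c[i],c[(i+1)%4],(0,255,0),1); cv2.line(im,c[i],c[i+4],(0,255,0),1)
    th=piv[2]+np.radians(-135)-ang; d=np.array([np.cos(th),np.sin(th),0]); o=np.array([piv[0],piv[1],70])
    nn=np.array([-d[1],d[0],0])
    # silhouettes
    v=o-P[n]["xyz"]; k=np.cross(d,v); k/=np.linalg.norm(k)
    for sg in(-7,7): cv2.line(im,P2(o+35*d+sg*k,sh),P2(o+84*d+sg*k,sh),(255,255,0),1)
    cv2.line(im,P2(o,sh),P2(o+88*d,sh),(255,0,255),1)
    cv2.imwrite(f"pics/{name}.png",im)
E
python3 - <<'E'
from ov import *
s=np.load("pics/s9.npy");t=np.load("pics/t9.npy")
e=[513.3,-228.8,72.5];r=[3.14,.0039,-.6741]
pv=(676,-38.5,.111)
overlay("side",s,(270,120,120,75),6.6,"s10",e,r,pv)
overlay("top",t,(330,110,90,75),8,"t10",[514.0,-229.2,73.3],r,pv)
E
```

```text
(no output)
```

View pics/s10.png

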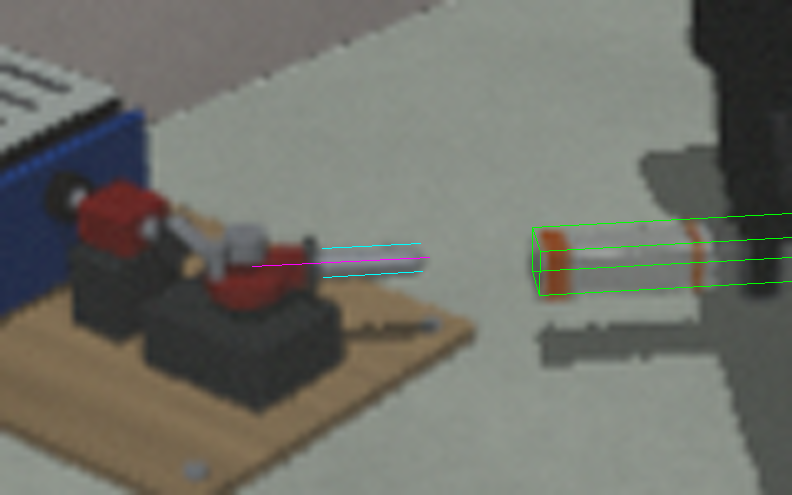

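View pics/t10.png

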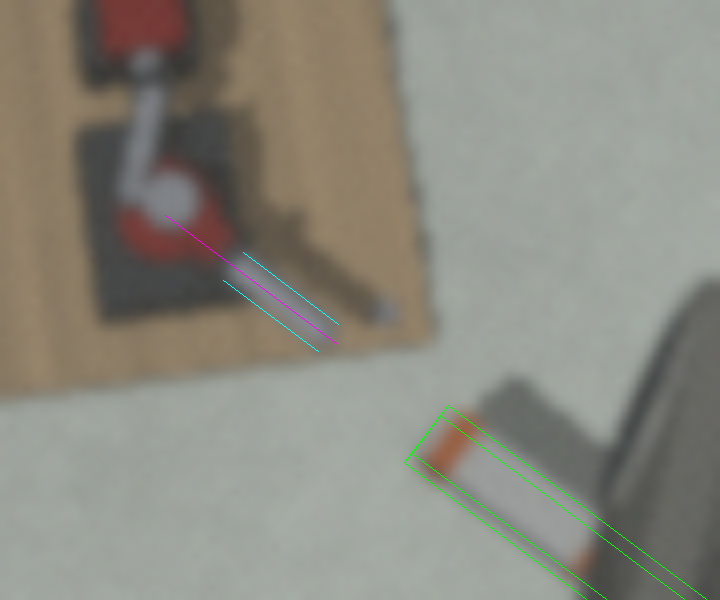

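```bash
cat > edge.py <<'E'
from ov import *
from scipy.ndimage import map_coordinates, gaussian_filter1d
def lines(img,A,B,half,n=14,guess=None,tag=""):
    """profiles perpendicular to AB; returns edge offsets (neg side,pos side) at stations"""
    A=np.array(A,float);B=np.array(B,float);u=(B-A)/np.linalg.norm(B-A);v=np.array([-u[1],u[0]])
    o=np.arange(-half,half+.01,.1); L=np.linalg.norm(B-A)
    out=[]
    for f in np.linspace(0,1,n):
        c=A+f*(B-A); p=c+o[:,None]*v
        pr=np.stack([map_coordinates(img[:,:,k].astype(float),[p[:,1],p[:,0]],order=3) for k in range(3)],1)
        pr=gaussian_filter1d(pr,4,axis=0); g=np.linalg.norm(np.gradient(pr,axis=0),axis=1)
        i0=len(o)//2; e1=o[np.argmax(g[:i0])]; e2=o[i0+np.argmax(g[i0:])]
        out.append((f*L,e1,e2))
    out=np.array(out); 
    res=[]
    for k in (1,2):
        med=out[:,k]; w=np.ones(len(out),bool)
        for _ in range(4):
            q=np.polyfit(out[w,0],out[w,k],1); r=abs(out[:,k]-np.polyval(q,out[:,0])); w=r<max(.25,1.5*np.median(r))
        res.append((q,w.sum()))
    ang0=np.degrees(np.arctan2(u[1],u[0]))
    print(tag,"axis",round(ang0,2),[(round(ang0+np.degrees(np.arctan(q[0])),2),round(q[1],2),round(np.polyval(q,L),2),int(n_)) for q,n_ in res])
    return out,A,u,v,res
E
python3 - <<'E'
from edge import *
s=np.load("pics/s9.npy").astype(float);t=np.load("pics/t9.npy").astype(float)
f=lambda p,s_,x,y:((p[0]+.5)/s_-.5+x,(p[1]+.5)/s_-.5+y)
S=lambda *p:f(p,6.6,270,120); T=lambda *p:f(p,8,330,110)
for tag,im,A,B,h in (("stub side",s,S(325,263),S(412,262),4.5),("bar side",s,S(575,265),S(685,258),7),("stub top",t,T(240,270),T(318,327),4),("bar top",t,T(485,470),T(560,525),6)):
    o=lines(im,A,B,h,tag=tag); print(np.round(o[0][::2],1).tolist())
E
```

```text
stub side axis -0.66 [(np.float64(-0.66), np.float64(-0.1), np.float64(-0.1), 14), (np.float64(-2.51), np.float64(0.65), np.float64(0.23), 11)]
[[0.0, -0.1, 0.6], [2.0, -0.1, 0.6], [4.1, -0.1, 0.4], [6.1, -0.1, 0.5], [8.1, -0.1, 0.4], [10.1, -0.1, 0.3], [12.2, -0.1, 2.2]]
bar side axis -3.64 [(np.float64(-4.39), np.float64(-0.96), np.float64(-1.18), 9), (np.float64(2.09), np.float64(4.12), np.float64(5.8), 12)]
[[0.0, -1.3, 5.1], [2.6, -1.0, 4.3], [5.1, -0.8, 4.5], [7.7, -0.8, 5.1], [10.3, -5.8, 5.2], [12.8, -1.5, 5.5], [15.4, -6.3, 5.5]]
stub top axis 36.16 [(np.float64(41.17), np.float64(-1.82), np.float64(-0.76), 14), (np.float64(37.26), np.float64(1.46), np.float64(1.69), 14)]
[[0.0, -1.8, 1.7], [1.9, -1.7, 1.5], [3.7, -1.4, 1.3], [5.6, -1.3, 1.4], [7.4, -1.2, 1.6], [9.3, -1.0, 1.8], [11.1, -0.8, 1.7]]
bar top axis 36.25 [(np.float64(36.11), np.float64(-4.0), np.float64(-4.03), 14), (np.float64(36.47), np.float64(5.0), np.float64(5.04), 14)]
[[0.0, -3.9, 5.0], [1.8, -4.0, 5.1], [3.6, -4.2, 5.1], [5.4, -4.0, 4.8], [7.2, -3.9, 5.1], [8.9, -4.0, 5.0], [10.7, -4.0, 5.1]]
```

```bash
python3 - <<'E'
from edge import *
from scipy.ndimage import gaussian_filter
t=np.load("pics/t.npy").astype(float);s=np.load("pics/s.npy").astype(float)
pv=(676,-38.5,.111)
def W(L):
    c,s_=np.cos(pv[2]),np.sin(pv[2]); L=np.array(L,float)
    return np.c_[pv[0]+c*L[:,0]-s_*L[:,1],pv[1]+s_*L[:,0]+c*L[:,1],L[:,2]]
def edgeline(n,img,L0,L1,half=4,z=12,tag=""):
    X=W([L0,L1]); F=np.linspace(0,1,40)
    pts=[]
    pp=proj(n,X); u=pp[1]-pp[0]; u/=np.linalg.norm(u); v=np.array([-u[1],u[0]])
    o=np.arange(-half,half+.01,.1)
    for f in F:
        c=proj(n,[X[0]*(1-f)+X[1]*f])[0]; p=c+o[:,None]*v
        pr=np.stack([map_coordinates(img[:,:,k],[p[:,1],p[:,0]],order=1) for k in range(3)],1)
        g=np.linalg.norm(np.gradient(gaussian_filter1d(pr,5,axis=0),axis=0),axis=1)
        i=np.argmax(g); pts.append(p[i])
    w=onz(n,pts,z); 
    keep=np.ones(len(w),bool)
    for _ in range(6):
        m=w[keep].mean(0); d=np.linalg.svd(w[keep]-m)[2][0]; nrm=np.array([-d[1],d[0],0]); r=abs((w-m)@nrm); keep=r<max(1.,2*np.median(r[keep]))
    # to pivot frame
    c,s_=np.cos(pv[2]),np.sin(pv[2]); e=m[:2]-pv[:2]; loc=(c*e[0]+s_*e[1],-s_*e[0]+c*e[1])
    a=np.degrees(np.arctan2(d[1],d[0])); print(tag,n,"angle",round(a,2),"n",keep.sum(),"local mid",np.round(loc,1))
edgeline("top",t,[-50,110,12],[290,110,12],tag="left long")
edgeline("top",t,[-50,-110,12],[120,-110,12],tag="right long")
edgeline("top",t,[-60,100,12],[-60,-100,12],tag="near")
edgeline("top",t,[160,75,97],[268,75,97],z=97,tag="cass left")
edgeline("top",t,[160,-75,97],[268,-75,97],z=97,tag="cass right")
edgeline("top",t,[274,70,97],[274,-70,97],z=97,tag="cass far")
edgeline("side",s,[-50,110,12],[290,110,12],tag="left long")
edgeline("side",s,[-60,100,12],[-60,-100,12],tag="near")
edgeline("side",s,[160,75,97],[268,75,97],z=97,tag="cass left")
edgeline("side",s,[274,70,97],[274,-70,97],z=97,tag="cass far")
E
```

```text
left long top angle 6.32 n 39 local mid [122.4 109.2]
right long top angle 6.19 n 31 local mid [  40.5 -115.3]
near top angle -83.77 n 37 local mid [-59.9   0.6]
cass left top angle 6.6 n 39 local mid [213.8  73.4]
cass right top angle 6.52 n 40 local mid [214.  -74.3]
cass far top angle -83.29 n 40 local mid [275.1  -0. ]
left long side angle 6.48 n 34 local mid [ 99.9 124.5]
near side angle -83.81 n 38 local mid [-69.3   6.7]
cass left side angle 7.29 n 29 local mid [216.3  57.7]
cass far side angle -88.2 n 38 local mid [260.2  10.5]
```

```bash
cat > cmp.py <<'E'
from edge import *
def prof(n,img,X0,X1,half,ns=16):
    F=np.linspace(0,1,ns); pp=proj(n,[X0,X1]); u=pp[1]-pp[0]; u/=np.linalg.norm(u); v=np.array([-u[1],u[0]])
    o=np.arange(-half,half+.01,.1); acc=0
    for f in F:
        c=proj(n,[np.array(X0)*(1-f)+np.array(X1)*f])[0]; p=c+o[:,None]*v
        acc=acc+np.stack([map_coordinates(img[:,:,k].astype(float),[p[:,1],p[:,0]],order=1) for k in range(3)],1)
    return o,acc/ns,pp.mean(0),v
def show(n,img,X0,X1,half,sil,tag):
    o,a,c,v=prof(n,img,X0,X1,half)
    g=np.linalg.norm(np.gradient(gaussian_filter1d(a,2,axis=0),axis=0),axis=1)
    pk=[(round(float(o[i]),1),round(float(g[i]),1)) for i in range(2,len(o)-2) if g[i]==g[max(0,i-4):i+5].max() and g[i]>.6]
    print(tag,n,"pred edges",np.round(sorted(((proj(n,sil)-c)@v)),2).tolist(),"peaks",pk)
def both(n,img,eef,rot,pv,a=0,ang=0,b0=25,b1=60):
    T=R.from_euler("xyz",rot); g=lambda L:T.apply(L)+eef
    m=(b0+b1)/2-110
    X=g([[0,-110+b0+a,3.4],[0,-110+b1+a,3.4]])
    show(n,img,X[0],X[1],9,g([[x,m+a,3.4+z] for x in(-12.5,12.5) for z in(-12.5,12.5)]),"bar")
    th=pv[2]-np.radians(135)-ang; d=np.array([np.cos(th),np.sin(th),0]);o=np.array([pv[0],pv[1],70.])
    mm=o+61*d; k=np.cross(d,mm-P[n]["xyz"]);k/=np.linalg.norm(k)
    show(n,img,o+42*d,o+80*d,5,[mm-7*k,mm+7*k],"stub")
E
python3 - <<'E'
from cmp import *
s=np.load("pics/s9.npy");t=np.load("pics/t9.npy"); pv=(676.3,-38.8,.1117)
both("top",t,[514.0,-229.2,73.3],[3.14,.003,-.674],pv,a=5)
both("side",s,[513.3,-228.8,72.5],[3.14,.0039,-.6741],pv,a=0)
E
```

```text
bar top pred edges [-4.53, -2.95, 3.0, 4.47] peaks [(-4.9, 3.5), (2.0, 2.0), (4.1, 2.5)]
stub top pred edges [-2.13, 2.13] peaks [(-1.3, 2.4), (1.4, 2.1)]
bar side pred edges [-5.17, -1.53, 1.5, 5.2] peaks [(-4.5, 1.1), (-2.3, 0.6), (-0.1, 3.5), (6.0, 2.4), (8.7, 1.3)]
stub side pred edges [-2.14, 2.14] peaks [(-2.4, 1.3), (-0.7, 1.2), (0.7, 5.1), (2.9, 3.7), (4.6, 1.2)]
```

```bash
cat >> h.py <<'E'
PV=np.array([676.3,-38.8]); PSI=-0.674
def rad(r,lat=0.,z=73.4,ang=0.,pv=PV):
    "TCP target at radius r along lever (angle ang), lateral lat along tool x"
    psi=PSI-ang; y=np.array([np.sin(psi),-np.cos(psi)]); x=np.array([np.cos(psi),np.sin(psi)])
    p=pv+r*y+lat*x; return to([p[0],p[1],z],psi)
def where():
    s=status.sense(); psi=s["tcp_rot"][2]; y=np.array([np.sin(psi),-np.cos(psi)]); x=np.array([np.cos(psi),np.sin(psi)])
    e=s["eef_pos"][:2]-PV; T=R.from_euler("xyz",s["tcp_rot"])
    print("WHERE r",round(e@y,2),"lat",round(e@x,2),"z",round(s["eef_pos"][2],2),"psi",round(psi,4),"Ftool",np.round(T.inv().apply(s["contact_force"]),1),"Mtool",np.round(T.inv().apply(s["wrist_torque"]),2))
E
python3 - <<'E'
from h import *
where(); rad(203,-1.0,73.8)
E
```

```text
WHERE r 250.04 lat -7.61 z 73.78 psi -0.6743 Ftool [-0.9 -0.4  2. ] Mtool [-0.03  0.02  0.02]
t 8.07 pos [ 514.2 -229.4   73.8] rot [ 3.141e+00  2.000e-03 -6.740e-01] F [-0.4  0.8 -2. ] op 0.28 q [-0.42  0.49  1.9  -0.    0.76  0.25]
  SHIFT [0.0067, -0.047, -0.0001] ROT [0.001, 0.0018, -0.0003]
```

send_rows([
  [[0.002, -0.008, 0], [0.001, 0.002, 0], -1],
  [[0.004, -0.018, 0], [0.001, 0.002, 0], -1],
  [[0.006, -0.03, 0], [0.001, 0.002, 0], -1],
  [[0.0067, -0.04, 0], [0.001, 0.002, 0], -1],
  [[0.0067, -0.047, 0], [0.001, 0.002, 0], -1],
])

```text
clock: 8.48
eef_pos: [550.7, -195.7, 74.4]
tcp_rot: [-3.141, -0.002, -0.673]
contact_force: [0.5, 0.4, -3.0]
opening: 0.275
```

```bash
python3 - <<'E'
from cmp import *
from ov import *
where()
s=viewer.grab_frame("side");s1=status.sense();s=viewer.grab_frame("side");s2=status.sense();t=viewer.grab_frame("top")
pv=(676.3,-38.8,.1117)
where()
both("top",t,s2["eef_pos"],s2["tcp_rot"],pv,a=5)
both("side",s,s1["eef_pos"],s1["tcp_rot"],pv,a=0)
overlay("side",s,(290,130,90,60),8,"s11",s1["eef_pos"],s1["tcp_rot"],pv)
overlay("top",t,(330,110,90,75),8,"t11",s2["eef_pos"],s2["tcp_rot"],pv)
E
```

```text
WHERE r 201.0 lat -0.37 z 74.41 psi -0.6734 Ftool [ 0.2 -0.6  3. ] Mtool [-0.04 -0.   -0.01]
WHERE r 202.15 lat -1.35 z 73.81 psi -0.6728 Ftool [0.6 0.9 4.3] Mtool [-0.05  0.02 -0.01]
bar top pred edges [-4.53, -2.95, 3.0, 4.47] peaks [(-5.1, 3.7), (1.7, 2.2), (3.9, 2.6)]
stub top pred edges [-2.13, 2.13] peaks [(-3.6, 1.5), (-1.4, 2.5), (1.4, 2.1)]
bar side pred edges [-5.17, -1.52, 1.49, 5.19] peaks [(-5.1, 0.7), (-0.9, 2.5), (5.7, 2.3)]
stub side pred edges [-2.14, 2.14] peaks [(-2.4, 1.4), (-0.7, 1.1), (0.7, 5.2), (2.8, 3.8), (4.6, 1.2)]
```

View pics/s11.png

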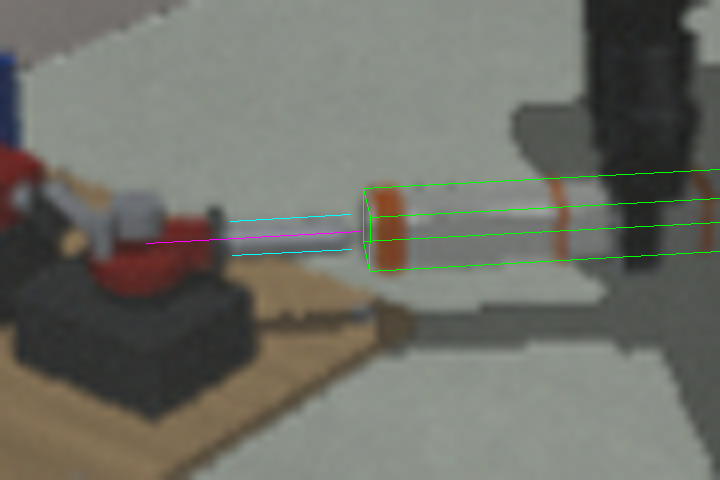

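View pics/t11.png

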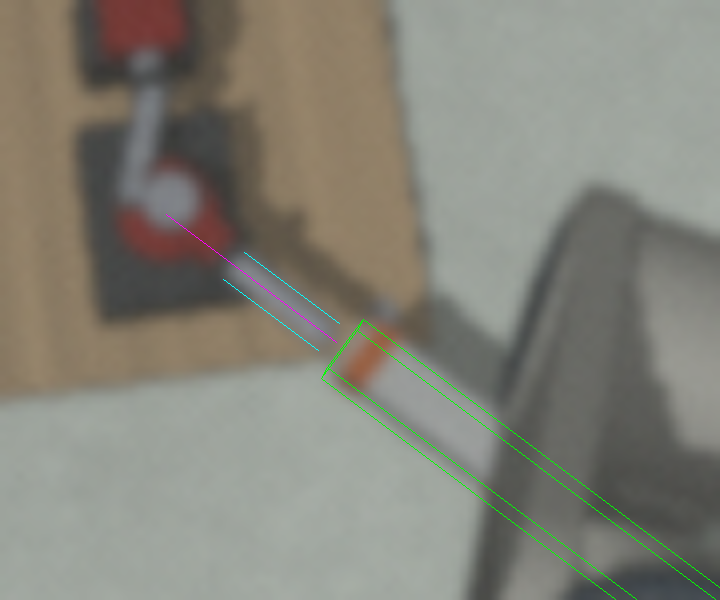

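send_rows([
  [[-0.0003, -0.002, 0], [0, 0, 0.001], -1],
  [[-0.0005, -0.004, 0], [0, 0, 0.001], -1],
  [[-0.0005, -0.006, 0], [0, 0, 0.001], -1],
  [[-0.0005, -0.008, 0], [0, 0, 0.001], -1],
  [[-0.0005, -0.01, 0], [0, 0, 0.001], -1],
])

```text
clock: 9.05
eef_pos: [553.1, -189.9, 73.5]
tcp_rot: [3.137, 0.001, -0.673]
contact_force: [-14.5, -22.9, 1.1]
opening: 0.282
```

```bash
python3 - <<'E'
from h import *
where(); rad(180,-1.8,73.8)
E
```

```text
WHERE r 194.92 lat -2.22 z 73.53 psi -0.6727 Ftool [ 2.9 26.9 -0.9] Mtool [-3.92  0.45  0.32]
t 9.05 pos [ 553.1 -189.9   73.5] rot [ 3.137e+00  1.000e-03 -6.730e-01] F [-14.5 -22.9   1.1] op 0.282 q [-0.33  0.52  1.85 -0.01  0.78  0.35]
  SHIFT [0.0002, -0.0149, -0.0003] ROT [0.0045, 0.001, 0.0013]
```

send_rows([
  [[0, 0.003, 0], [0.004, 0, 0], -1],
  [[0, 0.005, 0], [0.004, 0, 0], -1],
  [[0, 0.007, 0], [0.004, 0, 0], -1],
  [[0, 0.008, 0], [0.0045, 0, 0], -1],
  [[0, 0.008, 0], [0.0045, 0, 0], -1],
])

```text
clock: 9.47
eef_pos: [548.1, -196.2, 73.6]
tcp_rot: [-3.141, 0.001, -0.673]
contact_force: [-0.2, 0.0, -3.3]
opening: 0.278
```

```bash
python3 - <<'E'
from cmp import *
where()
S=[];Tt=[]
for i in range(4): S.append(viewer.grab_frame("side").astype(float)); Tt.append(viewer.grab_frame("top").astype(float))
where()
s=np.mean(S,0);t=np.mean(Tt,0);np.save("pics/s12.npy",s);np.save("pics/t12.npy",t)
print("noise",np.std(S,0).mean())
crop("side",s.clip(0,255).astype(np.uint8),310,135,60,40,13,"s12")
crop("top",t.clip(0,255).astype(np.uint8),345,125,50,45,13,"t12")
E
```

```text
WHERE r 202.98 lat -2.13 z 73.61 psi -0.673 Ftool [-0.2  0.1  3.3] Mtool [-0.04  0.05  0.02]
WHERE r 202.83 lat -2.3 z 73.53 psi -0.6726 Ftool [0.3 0.4 3.5] Mtool [-0.03  0.03 -0.01]
noise 0.8880975160445336
```

View pics/s12.png

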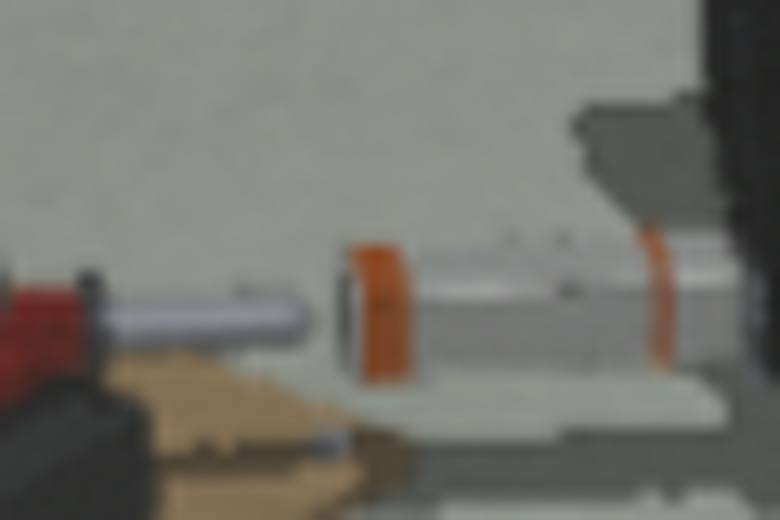

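View pics/t12.png

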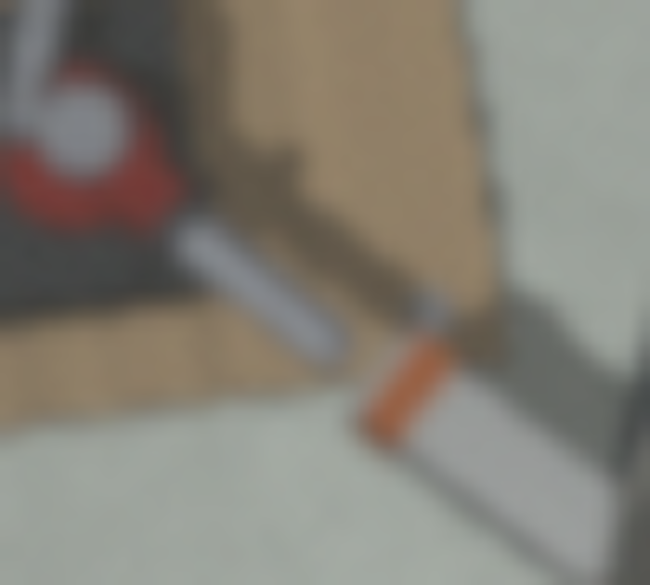

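```bash
python3 - <<'E'
from cmp import *
s=np.load("pics/s12.npy");t=np.load("pics/t12.npy"); pv=(676.3,-38.8,.1117)
st=status.sense(); e=np.array([548.2,-196.2,73.6]);r=[-3.1412,.001,-.673]
both("top",t,e,r,pv,a=3,b0=16,b1=55); both("side",s,e,r,pv,a=3,b0=18,b1=60)
T=R.from_euler("xyz",r)
for n,im in(("side",s),("top",t)):
    X=T.apply([[0,-90,3.4],[0,-55,3.4]])+e
    o,a,c,v=prof(n,im,X[0],X[1],8); print(n,"bar",v); print([(round(float(x),1),*map(int,q)) for x,q in zip(o[::5],a[::5])])
    th=pv[2]-np.radians(135); d=np.array([np.cos(th),np.sin(th),0]);oo=np.array([pv[0],pv[1],70.])
    for r0,r1 in((40,58),(60,80)):
        o,a,c,v=prof(n,im,oo+r0*d,oo+r1*d,5); print(n,"stub",r0); print([(round(float(x),1),*map(int,q)) for x,q in zip(o[::5],a[::5])])
E
```

```text
bar top pred edges [-4.53, -2.94, 2.99, 4.47] peaks [(-5.1, 3.6), (1.7, 2.2), (3.9, 2.7)]
stub top pred edges [-2.13, 2.13] peaks [(-3.6, 1.5), (-1.4, 2.5), (1.4, 2.1)]
bar side pred edges [-5.17, -1.53, 1.5, 5.19] peaks [(-5.0, 0.9), (-2.8, 0.7), (-0.7, 3.4), (5.6, 2.2), (8.7, 0.7)]
stub side pred edges [-2.14, 2.14] peaks [(-2.4, 1.4), (-0.7, 1.2), (0.7, 5.1), (2.9, 3.7), (4.6, 1.2)]
side bar [0.05412507 0.99853416]
[(-8.0, 141, 147, 139), (-7.5, 140, 147, 138), (-7.0, 140, 147, 138), (-6.5, 140, 146, 138), (-6.0, 139, 146, 138), (-5.5, 138, 144, 137), (-5.0, 136, 141, 135), (-4.5, 134, 138, 134), (-4.0, 133, 136, 134), (-3.5, 133, 136, 133), (-3.0, 134, 136, 134), (-2.5, 136, 139, 137), (-2.0, 139, 142, 139), (-1.5, 141, 143, 141), (-1.0, 139, 141, 139), (-0.5, 127, 130, 127), (-0.0, 118, 120, 118), (0.5, 116, 119, 116), (1.0, 115, 118, 115), (1.5, 116, 118, 115), (2.0, 116, 118, 116), (2.5, 115, 117, 115), (3.0, 115, 117, 115), (3.5, 116, 118, 115), (4.0, 117, 119, 117), (4.5, 121, 125, 121), (5.0, 126, 131, 126), (5.5, 132, 137, 130), (6.0, 137, 144, 135), (6.5, 139, 145, 137), 
[... 2045 characters left out ...]
2, 136), (0.5, 127, 130, 133), (1.0, 122, 123, 124), (1.5, 116, 115, 113), (2.0, 111, 107, 102), (2.5, 108, 102, 93), (3.0, 109, 100, 88), (3.5, 111, 101, 86), (4.0, 114, 103, 86), (4.5, 119, 107, 88), (5.0, 124, 111, 91)]
top stub 60
[(-5.0, 100, 90, 76), (-4.5, 104, 94, 78), (-4.0, 110, 98, 82), (-3.5, 115, 104, 88), (-3.0, 118, 108, 94), (-2.5, 119, 111, 100), (-2.0, 119, 114, 108), (-1.5, 120, 118, 116), (-1.0, 123, 124, 125), (-0.5, 127, 129, 132), (-0.0, 130, 132, 136), (0.5, 131, 132, 134), (1.0, 130, 130, 130), (1.5, 130, 127, 122), (2.0, 132, 124, 114), (2.5, 135, 124, 109), (3.0, 139, 125, 106), (3.5, 141, 126, 104), (4.0, 142, 127, 105), (4.5, 142, 127, 105), (5.0, 141, 128, 107)]
```

```bash
python3 - <<'E'
from h import *
where(); rad(197,-1.2,74.2)
E
```

```text
WHERE r 202.83 lat -2.3 z 73.53 psi -0.6726 Ftool [0.3 0.4 3.5] Mtool [-0.03  0.03 -0.01]
t 9.87 pos [ 548.1 -196.    73.5] rot [ 3.142e+00  1.000e-03 -6.730e-01] F [ 0.  -0.5 -3.5] op 0.282 q [-0.35  0.51  1.85  0.    0.77  0.33]
  SHIFT [0.0008, -0.0058, -0.0007] ROT [0.0, 0.0011, 0.0014]
```

send_rows([
  [[0.001, -0.001, -0.0007], [0, 0.001, 0.001], -1],
  [[0.001, -0.0025, -0.0007], [0, 0.001, 0.001], -1],
  [[0.001, -0.004, -0.0007], [0, 0.001, 0.001], -1],
  [[0.001, -0.0055, -0.0007], [0, 0.001, 0.001], -1],
  [[0.001, -0.007, -0.0007], [0, 0.001, 0.001], -1],
])

```text
clock: 10.28
eef_pos: [553.4, -191.0, 74.2]
tcp_rot: [3.141, 0.0, -0.673]
contact_force: [-3.3, -4.1, -2.2]
opening: 0.282
```

```bash
python3 - <<'E'
from h import *
where(); rad(192,-1.2,74.2)
E
```

```text
WHERE r 195.67 lat -1.16 z 74.25 psi -0.6734 Ftool [0.  5.3 2.2] Mtool [-0.9   0.    0.03]
t 10.28 pos [ 553.4 -191.    74.2] rot [ 3.141  0.    -0.673] F [-3.3 -4.1 -2.2] op 0.282 q [-0.33  0.52  1.85 -0.    0.78  0.34]
  SHIFT [-0.0002, -0.0037, 0.0] ROT [0.0002, 0.0001, 0.0006]
```

send_rows([
  [[0, -0.0003, -0.0005], [0, 0, 0], -1],
  [[0, -0.0003, -0.001], [0, 0, 0], -1],
  [[0, -0.0003, -0.0015], [0, 0, 0], -1],
  [[0, -0.0003, -0.002], [0, 0, 0], -1],
  [[0, -0.0003, -0.002], [0, 0, 0], -1],
])

```text
clock: 10.7
eef_pos: [553.1, -190.9, 76.1]
tcp_rot: [3.141, 0.001, -0.673]
contact_force: [-1.8, -2.7, -5.3]
opening: 0.278
```

```bash
python3 - <<'E'
from h import *
where(); rad(192,-1.2,74.2)
E
```

```text
WHERE r 195.68 lat -1.46 z 76.14 psi -0.6733 Ftool [0.3 3.3 5.3] Mtool [-0.85 -0.05 -0.  ]
t 10.7 pos [ 553.1 -190.9   76.1] rot [ 3.141e+00  1.000e-03 -6.730e-01] F [-1.8 -2.7 -5.3] op 0.278 q [-0.33  0.51  1.85 -0.    0.78  0.34]
  SHIFT [0.0001, -0.0037, 0.0019] ROT [0.0006, 0.0008, 0.0007]
```

send_rows([
  [[0, -0.0003, 0.0003], [0, 0, 0], -1],
  [[0, -0.0006, 0.0005], [0, 0, 0], -1],
  [[0, -0.0009, 0.0008], [0, 0, 0], -1],
  [[0, -0.0012, 0.001], [0, 0, 0], -1],
  [[0, -0.0015, 0.001], [0, 0, 0], -1],
])

```text
clock: 11.12
eef_pos: [553.3, -190.6, 75.2]
tcp_rot: [3.139, 0.001, -0.673]
contact_force: [-6.7, -9.6, -0.8]
opening: 0.275
```

```bash
python3 - <<'E'
from h import *
where(); rad(192,-1.2,74.2)
E
```

```text
WHERE r 195.31 lat -1.56 z 75.23 psi -0.673 Ftool [ 0.8 11.7  0.8] Mtool [-1.74  0.12  0.08]
t 11.12 pos [ 553.3 -190.6   75.2] rot [ 3.139e+00  1.000e-03 -6.730e-01] F [-6.7 -9.6 -0.8] op 0.275 q [-0.33  0.51  1.85 -0.    0.78  0.34]
  SHIFT [0.0002, -0.0033, 0.001] ROT [0.0022, 0.0011, 0.001]
```

send_rows([
  [[0, 0.004, 0.0005], [0.002, 0, 0], -1],
  [[0, 0.008, 0.0005], [0.002, 0, 0], -1],
  [[0, 0.01, 0.0005], [0.002, 0, 0], -1],
  [[0, 0.01, 0.0005], [0.002, 0, 0], -1],
  [[0, 0.01, 0.0005], [0.002, 0, 0], -1],
])

```text
clock: 11.53
eef_pos: [547.2, -198.4, 74.9]
tcp_rot: [-3.141, 0.001, -0.673]
contact_force: [-0.2, -0.5, -3.2]
opening: 0.277
```

```bash
python3 - <<'E'
from h import *
where()
s=np.load("pics/s.npy")
a=s[235:260,275:305]; b=np.load("pics/s12.npy").clip(0,255).astype(np.uint8)[145:175,325:365]
g=lambda i,k:cv2.resize(i,None,fx=k,fy=k,interpolation=cv2.INTER_NEAREST)
A=g(a,13);B=g(b,10); h=max(A.shape[0],B.shape[0]); C=np.zeros((h,A.shape[1]+B.shape[1],3),np.uint8); C[:A.shape[0],:A.shape[1]]=A; C[:B.shape[0],A.shape[1]:]=B
C=np.clip(C.astype(float)*1.5,0,255).astype(np.uint8)
cv2.imwrite("pics/end.png",C[:,:,::-1])
E
```

```text
WHERE r 205.22 lat -1.36 z 74.86 psi -0.6734 Ftool [0.2 0.5 3.2] Mtool [-0.07  0.   -0.02]
```

View pics/end.png

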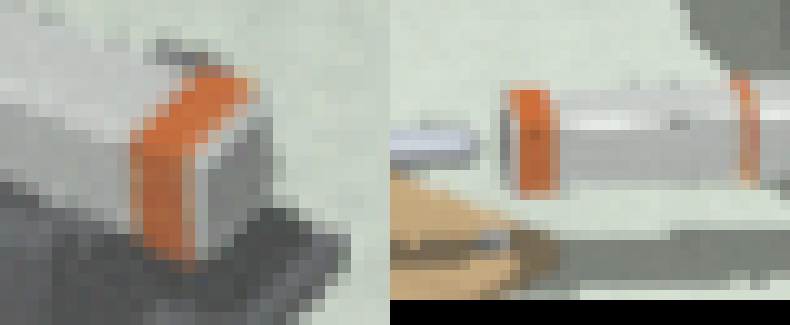

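```bash
python3 - <<'E'
from ov import *
s=viewer.grab_frame("side");t=viewer.grab_frame("top");st=status.sense()
c=bar_corners(st["eef_pos"],st["tcp_rot"]); print(proj("side",c)[4:],proj("top",c)[4:])
crop("side",s,330,100,120,90,6.6,"s13"); crop("top",t,340,110,110,90,6.6,"t13")
s0=np.load("pics/s.npy"); crop("side",np.clip(s0*1.4,0,255).astype(np.uint8),218,210,50,40,14,"s14")
E
```

```text
[[404.03817008 153.05368251]
 [402.24098285 149.54414408]
 [401.64335768 156.19083703]
 [403.41450899 159.76283558]] [[425.35576854 196.95355773]
 [429.82824201 190.87146796]
 [428.20569359 191.64816721]
 [423.79481556 197.64237032]]
```

View pics/s13.png

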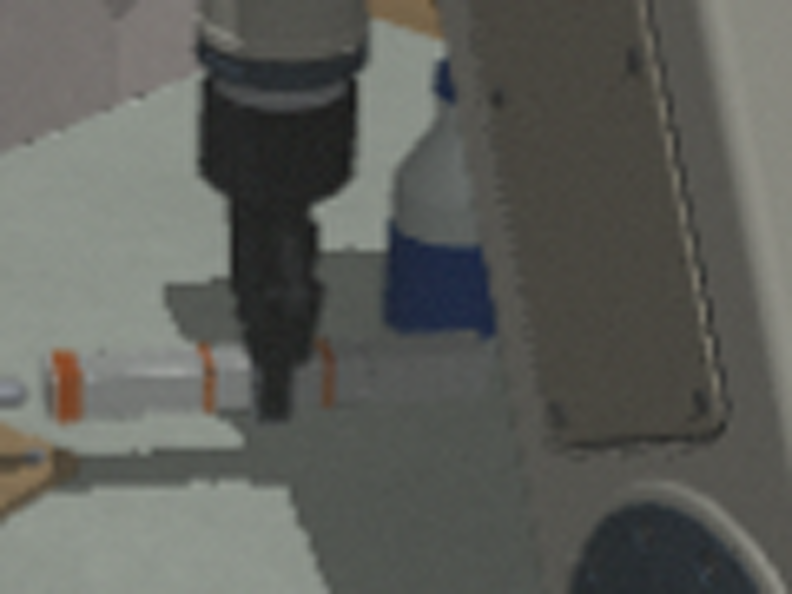

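View pics/s14.png

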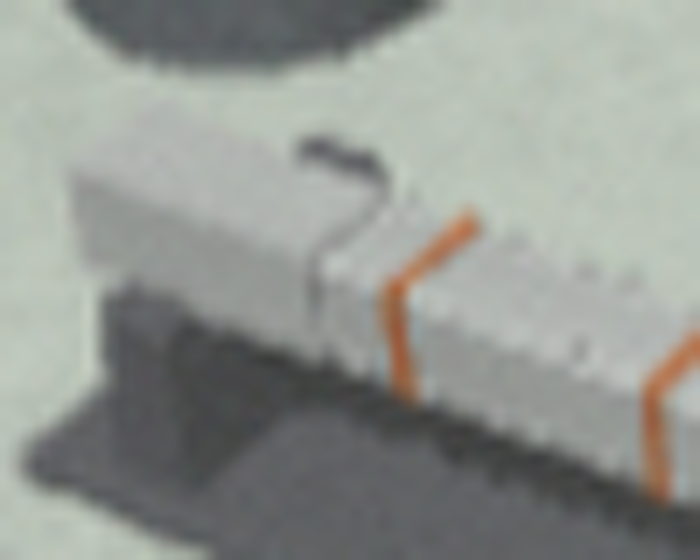

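send_rows([
  [[0.0, 0.01, -0.005], [0, 0, 0], -1],
  [[0.0, 0.025, -0.02], [0, 0, -0.05], -1],
  [[0.0, 0.04, -0.04], [0, 0, -0.17], -1],
  [[0.0, 0.048, -0.06], [0, 0, -0.29], -1],
  [[0.0, 0.048, -0.065], [0, 0, -0.41], -1],
])

```text
clock: 12.05
eef_pos: [517.4, -237.9, 143.0]
tcp_rot: [3.141, -0.003, -0.258]
contact_force: [0.7, 0.0, -3.0]
opening: 0.278
```

send_rows([
  [[0, 0, 0], [0, 0, -0.12], -1],
  [[0, 0, 0], [0, 0, -0.24], -1],
  [[0, 0, 0], [0, 0, -0.36], -1],
  [[0, 0, 0], [0, 0, -0.48], -1],
  [[0, 0, 0], [0, 0, -0.6], -1],
])

```text
clock: 12.47
eef_pos: [517.1, -238.3, 143.4]
tcp_rot: [3.139, -0.002, 0.348]
contact_force: [0.2, -0.0, -3.5]
opening: 0.279
```

send_rows([
  [[0, 0, 0], [0, 0, -0.12], -1],
  [[0, 0, 0], [0, 0, -0.24], -1],
  [[0, 0, 0], [0, 0, -0.36], -1],
  [[0, 0, 0], [0, 0, -0.48], -1],
  [[0, 0, 0], [0, 0, -0.6], -1],
])

```text
clock: 12.88
eef_pos: [516.7, -238.7, 143.8]
tcp_rot: [3.138, -0.0, 0.954]
contact_force: [-0.6, 0.2, -3.3]
opening: 0.278
```

```bash
python3 - <<'E'
from ov import *
s=viewer.grab_frame("side");st=status.sense(); where(); to([515,-229,120],2.4676)
c=bar_corners(st["eef_pos"],st["tcp_rot"]); p=proj("side",c); print(p.round(0).tolist())
x,y=p.mean(0).astype(int)
crop("side",np.clip(s*1.4,0,255).astype(np.uint8),max(0,x-60),max(0,y-40),120,80,6.6,"s15")
E
```

```text
WHERE r -16.81 lat -255.22 z 143.76 psi 0.9628 Ftool [ 0.1 -0.2  2.3] Mtool [-0.08  0.02 -0.03]
t 12.93 pos [ 516.7 -238.7  143.8] rot [ 3.138 -0.     0.963] F [-0.1  0.2 -2.3] op 0.281 q [-0.44  0.39  1.85 -0.    0.89 -1.4 ]
  SHIFT [0.007, -0.007, 0.0237] ROT [0.0026, 0.0023, -1.5048]
[[401.0, 148.0], [393.0, 149.0], [392.0, 156.0], [400.0, 156.0], [381.0, 119.0], [374.0, 119.0], [374.0, 126.0], [381.0, 126.0]]
```

View pics/s15.png

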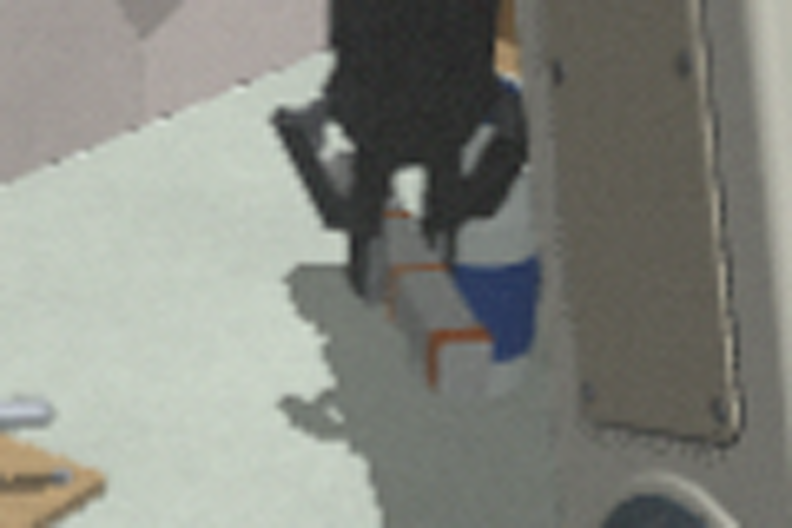

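send_rows([
  [[0, 0, 0], [0, 0, -0.12], -1],
  [[0, 0, 0], [0, 0, -0.24], -1],
  [[0, 0, 0], [0, 0, -0.36], -1],
  [[0, 0, 0], [0, 0, -0.48], -1],
  [[0, 0, 0], [0, 0, -0.6], -1],
])

```text
clock: 13.35
eef_pos: [516.4, -238.9, 144.0]
tcp_rot: [3.139, 0.002, 1.566]
contact_force: [-0.0, 0.3, -2.5]
opening: 0.274
```

send_rows([
  [[0, 0, 0], [0, 0, -0.12], -1],
  [[0, 0, 0], [0, 0, -0.24], -1],
  [[0, 0, 0], [0, 0, -0.36], -1],
  [[0, 0, 0], [0, 0, -0.48], -1],
  [[0, 0, 0], [0, 0, -0.6], -1],
])

```text
clock: 13.77
eef_pos: [516.1, -239.2, 144.3]
tcp_rot: [3.14, 0.003, 2.168]
contact_force: [0.4, 0.1, -4.1]
opening: 0.277
```

```bash
sed -i 's/^PV=.*/PV=np.array([676.3,-38.8]); PSI=2.4676/' h.py; python3 - <<'E'
import re
s=open('h.py').read()
# outward direction is now -tool y
s=s.replace('p=pv+r*y+lat*x','p=pv-r*y+lat*x').replace('"WHERE r",round(e@y,2)','"WHERE r",round(-e@y,2)')
open('h.py','w').write(s)
E
python3 - <<'E'
from h import *
where(); rad(235,-1,100)
E
```

```text
WHERE r 245.18 lat -75.55 z 144.33 psi 2.1683 Ftool [-0.1  0.4  4.1] Mtool [ 0.03 -0.   -0.  ]
t 13.77 pos [ 516.1 -239.2  144.3] rot [3.140e+00 3.000e-03 2.168e+00] F [ 0.4  0.1 -4.1] op 0.277 q [-0.44  0.39  1.85 -0.    0.89 -2.6 ]
  SHIFT [0.0054, 0.0209, 0.0443] ROT [0.0009, 0.0032, -0.2993]
```

send_rows([
  [[0.001, 0.003, 0.008], [0, 0, -0.1], -1],
  [[0.003, 0.01, 0.02], [0, 0.001, -0.2], -1],
  [[0.006, 0.015, 0.032], [0, 0.003, -0.299], -1],
  [[0.007, 0.021, 0.044], [0.001, 0.003, -0.299], -1],
  [[0.007, 0.021, 0.044], [0.001, 0.003, -0.299], -1],
])

```text
clock: 14.18
eef_pos: [528.9, -220.8, 98.4]
tcp_rot: [-3.141, -0.002, 2.463]
contact_force: [-0.6, 0.5, -4.1]
opening: 0.279
```

```bash
python3 - <<'E'
from h import *
where(); rad(213,1,74)
E
```

```text
WHERE r 234.16 lat 0.44 z 98.38 psi 2.4628 Ftool [0.7 0.  4.1] Mtool [-0.08  0.03 -0.07]
t 14.18 pos [ 528.9 -220.8   98.4] rot [-3.141e+00 -2.000e-03  2.463e+00] F [-0.6  0.5 -4.1] op 0.279 q [-0.4   0.47  1.86 -0.    0.82 -2.86]
  SHIFT [-0.0005, 0.0212, 0.0244] ROT [-0.0007, -0.0025, -0.0048]
```

send_rows([
  [[0, 0, 0.006], [0, 0, 0], -1],
  [[0, 0.004, 0.014], [0, -0.001, -0.002], -1],
  [[0, 0.01, 0.02], [-0.0007, -0.0025, -0.0048], -1],
  [[-0.0005, 0.016, 0.0244], [-0.0007, -0.0025, -0.0048], -1],
  [[-0.0005, 0.021, 0.0244], [-0.0007, -0.0025, -0.0048], -1],
])

```text
clock: 14.6
eef_pos: [542.5, -204.1, 73.0]
tcp_rot: [-3.141, -0.001, 2.467]
contact_force: [-0.6, 0.5, -2.5]
opening: 0.279
```

```bash
cat > look.py <<'E'
from cmp import *
import sys
def look(tag,a=2.4,pv=(676.3,-38.8,.1117)):
    viewer.grab_frame("side"); S=[];Tt=[];E=[];Q=[]
    for i in range(3):
        S.append(viewer.grab_frame("side").astype(float)); st=status.sense(); E.append(st["eef_pos"]);Q.append(st["tcp_rot"])
        Tt.append(viewer.grab_frame("top").astype(float))
    s=np.mean(S,0);t=np.mean(Tt,0);np.save(f"pics/s{tag}.npy",s);np.save(f"pics/t{tag}.npy",t)
    e=np.mean(E,0); r=R.from_euler("xyz",Q).mean().as_euler("xyz"); print("mean eef",e.round(2),r.round(4)); where()
    # flipped: mouth along +tool y
    T=R.from_euler("xyz",r); g=lambda L:T.apply(L)+e
    for n,im,b0,b1 in(("top",t,8,38),("side",s,8,50)):
        X=g([[0,110+a-b0,3.4],[0,110+a-b1,3.4]]); m=110+a-(b0+b1)/2
        show(n,im,X[0],X[1],9,g([[x,m,3.4+z] for x in(-12.5,12.5) for z in(-12.5,12.5)]),"bar")
        o,p,c,v=prof(n,im,X[0],X[1],8); print([(round(float(x),1),int(q)) for x,q in zip(o[::5],p[::5].mean(1))])
    crop("side",s.clip(0,255).astype(np.uint8),310,130,75,50,10,f"s{tag}")
    crop("top",t.clip(0,255).astype(np.uint8),345,125,65,55,11,f"t{tag}")
E
python3 -c "
from look import *
look(20)"
```

```text
mean eef [ 542.88 -204.51   74.18] [3.1415e+00 4.0000e-04 2.4679e+00]
WHERE r 213.25 lat 0.82 z 74.31 psi 2.4675 Ftool [-0.2  0.   3. ] Mtool [-0.07  0.01 -0.01]
bar top pred edges [-4.53, -2.95, 2.99, 4.47] peaks [(-5.5, 3.0), (1.7, 2.0), (4.0, 2.7)]
[(-8.0, 105), (-7.5, 106), (-7.0, 108), (-6.5, 112), (-6.0, 119), (-5.5, 128), (-5.0, 137), (-4.5, 144), (-4.0, 148), (-3.5, 151), (-3.0, 152), (-2.5, 153), (-2.0, 153), (-1.5, 153), (-1.0, 153), (-0.5, 153), (-0.0, 152), (0.5, 150), (1.0, 147), (1.5, 142), (2.0, 136), (2.5, 132), (3.0, 132), (3.5, 136), (4.0, 144), (4.5, 151), (5.0, 157), (5.5, 160), (6.0, 162), (6.5, 162), (7.0, 163), (7.5, 163), (8.0, 163)]
bar side pred edges [-5.17, -1.53, 1.49, 5.19] peaks [(-5.0, 0.8), (-1.3, 1.7), (5.3, 2.1), (8.7, 1.0)]
[(-8.0, 142), (-7.5, 142), (-7.0, 142), (-6.5, 141), (-6.0, 141), (-5.5, 139), (-5.0, 137), (-4.5, 135), (-4.0, 133), (-3.5, 133), (-3.0, 133), (-2.5, 131), (-2.0, 129), (-1.5, 125), (-1.0, 120), (-0.5, 117), (-0.0, 116), (0.5, 115), (1.0, 116), (1.5, 116), (2.0, 116), (2.5, 116), (3.0, 116), (3.5, 116), (4.0, 118), (4.5, 121), (5.0, 126), (5.5, 132), (6.0, 137), (6.5, 140), (7.0, 140), (7.5, 140), (8.0, 140)]
```

View pics/s20.png

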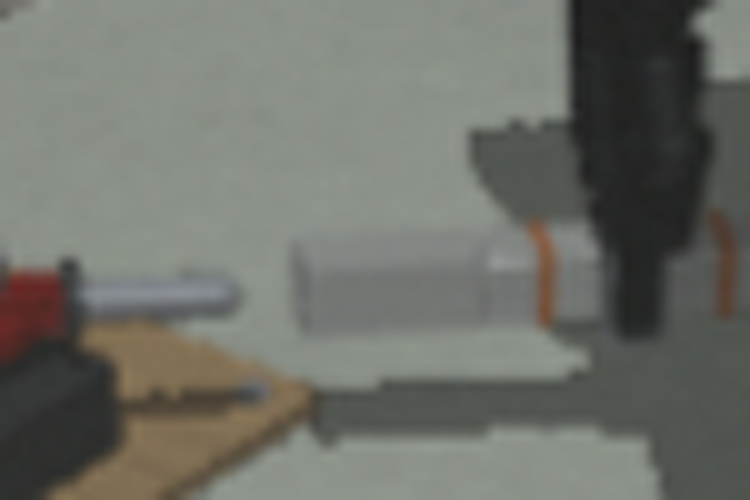

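View pics/t20.png

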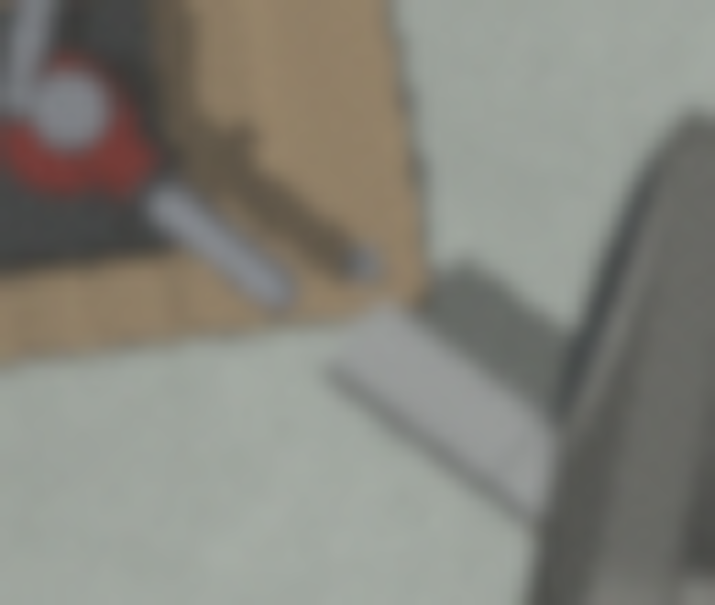

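```bash
python3 - <<'E'
from h import *
rad(203,1.4,73.9)
E
```

```text
t 14.95 pos [ 542.6 -204.9   74.3] rot [3.142e+00 1.000e-03 2.468e+00] F [ 0.2 -0.1 -3. ] op 0.277 q [-0.36  0.51  1.86 -0.    0.77 -2.83]
  SHIFT [0.0006, 0.0102, 0.0004] ROT [0.0, 0.0005, -0.0001]
```

send_rows([
  [[0.0004, 0.003, 0.0003], [0, 0, 0], -1],
  [[0.0006, 0.006, 0.0004], [0, 0, 0], -1],
  [[0.0006, 0.009, 0.0004], [0, 0, 0], -1],
  [[0.0006, 0.011, 0.0004], [0, 0, 0], -1],
  [[0.0006, 0.012, 0.0004], [0, 0, 0], -1],
])

```text
clock: 15.37
eef_pos: [549.9, -194.9, 73.9]
tcp_rot: [3.141, 0.001, 2.468]
contact_force: [-0.3, 1.6, -4.3]
opening: 0.278
```

```bash
python3 - <<'E'
from h import *
where();rad(195,1.4,73.9)
E
```

```text
WHERE r 200.84 lat 1.42 z 73.93 psi 2.4677 Ftool [1.2 1.1 4.3] Mtool [-0.04 -0.01 -0.01]
t 15.37 pos [ 549.9 -194.9   73.9] rot [3.141e+00 1.000e-03 2.468e+00] F [-0.3  1.6 -4.3] op 0.278 q [-0.34  0.51  1.85 -0.    0.77 -2.81]
  SHIFT [-0.0, 0.0058, 0.0] ROT [0.0001, 0.0006, 0.0001]
```

send_rows([
  [[0, 0.0015, 0], [0, 0, 0], -1],
  [[0, 0.003, 0], [0, 0, 0], -1],
  [[0, 0.0045, 0], [0, 0, 0], -1],
  [[0, 0.006, 0], [0, 0, 0], -1],
  [[0, 0.007, 0], [0, 0, 0], -1],
])

```text
clock: 15.78
eef_pos: [554.4, -189.2, 73.9]
tcp_rot: [3.141, 0.001, 2.468]
contact_force: [1.2, -1.7, -3.4]
opening: 0.277
```

```bash
python3 - <<'E'
from h import *
where();rad(185,1.4,73.9)
E
```

```text
WHERE r 193.65 lat 1.41 z 73.92 psi 2.4677 Ftool [-2.  -0.6  3.4] Mtool [-0.03  0.02 -0.02]
t 15.78 pos [ 554.4 -189.2   73.9] rot [3.141e+00 1.000e-03 2.468e+00] F [ 1.2 -1.7 -3.4] op 0.277 q [-0.33  0.52  1.85 -0.    0.78 -2.8 ]
  SHIFT [0.0, 0.0086, 0.0] ROT [0.0002, 0.0006, 0.0001]
```

send_rows([
  [[0, 0.0015, 0], [0, 0, 0], -1],
  [[0, 0.003, 0], [0, 0, 0], -1],
  [[0, 0.0045, 0], [0, 0, 0], -1],
  [[0, 0.006, 0], [0, 0, 0], -1],
  [[0, 0.0075, 0], [0, 0, 0], -1],
])

```text
clock: 16.2
eef_pos: [559.1, -183.3, 73.9]
tcp_rot: [3.141, 0.001, 2.468]
contact_force: [-0.2, 0.4, -3.6]
opening: 0.276
```

```bash
python3 - <<'E'
from h import *
where();rad(175,1.4,73.9)
E
```

```text
WHERE r 186.01 lat 1.42 z 73.92 psi 2.4677 Ftool [0.5 0.2 3.6] Mtool [-0.02 -0.05  0.01]
t 16.2 pos [ 559.1 -183.3   73.9] rot [3.141e+00 1.000e-03 2.468e+00] F [-0.2  0.4 -3.6] op 0.276 q [-0.32  0.52  1.84 -0.    0.78 -2.79]
  SHIFT [0.0, 0.011, 0.0] ROT [0.0001, 0.0006, 0.0001]
```

Entered freely. Continue.

send_rows([
  [[0, 0.0025, 0], [0, 0, 0], -1],
  [[0, 0.005, 0], [0, 0, 0], -1],
  [[0, 0.0075, 0], [0, 0, 0], -1],
  [[0, 0.01, 0], [0, 0, 0], -1],
  [[0, 0.0125, 0], [0, 0, 0], -1],
])

```text
clock: 16.62
eef_pos: [567.1, -173.2, 73.9]
tcp_rot: [3.141, 0.001, 2.468]
contact_force: [-0.1, 0.7, -3.4]
opening: 0.28
```

```bash
python3 - <<'E'
from h import *
where();rad(160,1.4,73.9)
E
```

```text
WHERE r 173.21 lat 1.47 z 73.92 psi 2.4678 Ftool [0.5 0.5 3.4] Mtool [-0.04  0.02 -0.03]
t 16.62 pos [ 567.1 -173.2   73.9] rot [3.141e+00 1.000e-03 2.468e+00] F [-0.1  0.7 -3.4] op 0.28 q [-0.3   0.52  1.83 -0.    0.78 -2.77]
  SHIFT [-0.0, 0.0132, 0.0] ROT [0.0001, 0.0006, 0.0002]
```

send_rows([
  [[0, 0.003, 0], [0, 0, 0], -1],
  [[0, 0.006, 0], [0, 0, 0], -1],
  [[0, 0.009, 0], [0, 0, 0], -1],
  [[0, 0.012, 0], [0, 0, 0], -1],
  [[0, 0.015, 0], [0, 0, 0], -1],
])

```text
clock: 17.03
eef_pos: [576.7, -161.3, 73.9]
tcp_rot: [3.141, 0.001, 2.468]
contact_force: [0.5, -0.1, -2.8]
opening: 0.275
```

```bash
python3 - <<'E'
from h import *
where()
E
```

```text
WHERE r 157.89 lat 1.45 z 73.92 psi 2.4679 Ftool [-0.5  0.2  2.8] Mtool [-0.02 -0.04  0.05]
```

send_rows([
  [[0, 0.0015, 0], [0, 0, 0], -1],
  [[0, 0.003, 0], [0, 0, 0], -1],
  [[0, 0.0045, 0], [0, 0, 0], -1],
  [[0, 0.006, 0], [0, 0, 0], -1],
  [[0, 0.007, 0], [0, 0, 0], -1],
])

```text
clock: 17.45
eef_pos: [581.1, -155.7, 73.9]
tcp_rot: [3.141, 0.001, 2.468]
contact_force: [-0.2, 0.2, -3.1]
opening: 0.274
```

```bash
python3 - <<'E'
from h import *
where()
E
```

```text
WHERE r 150.74 lat 1.44 z 73.92 psi 2.4678 Ftool [0.2 0.  3.1] Mtool [-0.05 -0.01  0.03]
```

send_rows([
  [[0, 0.0006, 0], [0, 0, 0], -1],
  [[0, 0.0012, 0], [0, 0, 0], -1],
  [[0, 0.0018, 0], [0, 0, 0], -1],
  [[0, 0.0024, 0], [0, 0, 0], -1],
  [[0, 0.003, 0], [0, 0, 0], -1],
])

```text
clock: 17.87
eef_pos: [583.0, -153.3, 73.9]
tcp_rot: [3.141, 0.001, 2.468]
contact_force: [-0.9, -0.9, -3.1]
opening: 0.279
```

```bash
python3 - <<'E'
from h import *
where()
E
```

```text
WHERE r 147.74 lat 1.46 z 73.92 psi 2.4678 Ftool [ 0.1 -1.3  3.1] Mtool [-0.05 -0.01 -0.03]
```

send_rows([
  [[0, 0.0004, 0], [0, 0, 0], -1],
  [[0, 0.0008, 0], [0, 0, 0], -1],
  [[0, 0.0012, 0], [0, 0, 0], -1],
  [[0, 0.0016, 0], [0, 0, 0], -1],
  [[0, 0.002, 0], [0, 0, 0], -1],
])

```text
clock: 18.28
eef_pos: [584.2, -151.8, 73.9]
tcp_rot: [3.141, 0.001, 2.468]
contact_force: [0.6, 0.5, -3.2]
opening: 0.281
```

```bash
python3 - <<'E'
from h import *
where()
E
```

```text
WHERE r 145.74 lat 1.44 z 73.92 psi 2.4678 Ftool [-0.2  0.8  3.2] Mtool [-0.08  0.04  0.  ]
```

send_rows([
  [[0, 0.0004, 0], [0, 0, 0], -1],
  [[0, 0.0008, 0], [0, 0, 0], -1],
  [[0, 0.0012, 0], [0, 0, 0], -1],
  [[0, 0.0016, 0], [0, 0, 0], -1],
  [[0, 0.002, 0], [0, 0, 0], -1],
])

```text
clock: 18.7
eef_pos: [585.5, -150.2, 73.9]
tcp_rot: [3.141, 0.001, 2.468]
contact_force: [-0.4, -0.9, -2.5]
opening: 0.279
```

```bash
python3 - <<'E'
from h import *
where()
s=viewer.grab_frame("side");t=viewer.grab_frame("top")
crop("side",s,290,130,75,50,10,"s21")
crop("top",t,340,120,65,55,11,"t21")
E
```

```text
WHERE r 143.68 lat 1.43 z 73.92 psi 2.4678 Ftool [-0.3 -0.9  2.5] Mtool [-0.05  0.01  0.02]
```

View pics/s21.png

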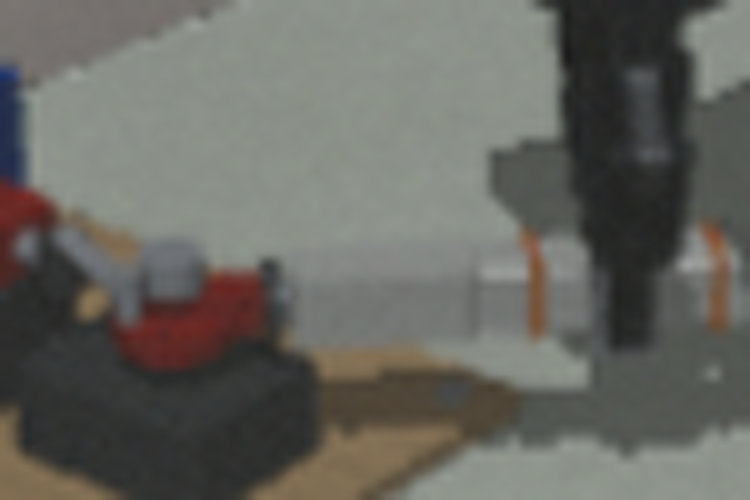

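send_rows([
  [[0, 0.0004, 0], [0, 0, 0], -1],
  [[0, 0.0008, 0], [0, 0, 0], -1],
  [[0, 0.0012, 0], [0, 0, 0], -1],
  [[0, 0.0016, 0], [0, 0, 0], -1],
  [[0, 0.002, 0], [0, 0, 0], -1],
])

```text
clock: 19.22
eef_pos: [586.8, -148.6, 73.9]
tcp_rot: [3.141, 0.001, 2.468]
contact_force: [0.3, 0.6, -3.5]
opening: 0.28
```

```bash
python3 - <<'E'
from h import *
where()
E
```

```text
WHERE r 141.61 lat 1.43 z 73.95 psi 2.4678 Ftool [0.2 0.7 3.5] Mtool [-0.02 -0.02  0.03]
```

send_rows([
  [[0, 0.0004, 0], [0, 0, 0], -1],
  [[0, 0.0008, 0], [0, 0, 0], -1],
  [[0, 0.0012, 0], [0, 0, 0], -1],
  [[0, 0.0016, 0], [0, 0, 0], -1],
  [[0, 0.002, 0], [0, 0, 0], -1],
])

```text
clock: 19.63
eef_pos: [587.1, -147.8, 73.8]
tcp_rot: [-3.14, -0.0, 2.468]
contact_force: [-5.3, -9.3, -0.3]
opening: 0.277
```

```bash
python3 - <<'E'
from h import *
where()
E
```

```text
WHERE r 140.84 lat 1.68 z 73.79 psi 2.468 Ftool [ -1.7 -10.5   0.3] Mtool [ 1.33 -0.21  0.2 ]
```

```bash
sed -i 's/^PV=.*/PV=np.array([677.2,-35.4]); PSI=2.4676/' h.py; cat >> h.py <<'E'
def arc(a0,a1,r=144.2,z=73.9):
    "print 5 rows for lever angles a0..a1"
    s=status.sense(); R0=R.from_euler("xyz",s["tcp_rot"])
    for a in np.linspace(a0,a1,6)[1:]:
        psi=PSI-a; y=np.array([np.sin(psi),-np.cos(psi)]); p=PV-r*y
        d=R0.inv().apply(np.array([p[0],p[1],z])-s["eef_pos"])/1000
        rv=(R0.inv()*R.from_euler("xyz",[np.pi,0,psi])).as_rotvec()
        print("  [",np.round(d,4).tolist(),np.round(rv,3).tolist(),"]")
def state():
    where(); s=status.sense(); e=s["eef_pos"][:2]-PV
    print("  R",round(np.hypot(*e),2),"ang by pos",round(float((PSI+np.pi/2-np.arctan2(e[1],e[0]))%(2*np.pi)),4),"ang by yaw",round(float(PSI-s["tcp_rot"][2]),4),"t",round(float(s["clock"]),2))
E
python3 - <<'E'
from h import *
state(); arc(0,.1)
E
```

```text
WHERE r 144.06 lat 0.26 z 73.79 psi 2.468 Ftool [ -1.7 -10.5   0.3] Mtool [ 1.33 -0.21  0.2 ]
  R 144.06 ang by pos 0.0014 ang by yaw -0.0004 t 19.63
  [ [0.0027, -0.0001, -0.0001] [-0.002, -0.0, 0.02] ]
  [ [0.0056, -0.0, -0.0001] [-0.002, -0.0, 0.04] ]
  [ [0.0084, 0.0001, -0.0001] [-0.002, -0.0, 0.06] ]
  [ [0.0113, 0.0003, -0.0001] [-0.002, -0.0, 0.08] ]
  [ [0.0142, 0.0006, -0.0001] [-0.002, -0.0, 0.1] ]
```

send_rows([
  [[0, -0.0003, 0], [0, 0, 0], -1],
  [[0, -0.0006, 0], [0, 0, 0], -1],
  [[0, -0.0006, 0], [0, 0, 0], -1],
  [[0, -0.0006, 0], [0, 0, 0], -1],
  [[0, -0.0006, 0], [0, 0, 0], -1],
], squeeze=110)

```text
clock: 20.05
eef_pos: [586.9, -148.2, 73.8]
tcp_rot: [-3.14, 0.0, 2.468]
contact_force: [0.1, -0.5, -3.5]
opening: 0.276
```

```bash
python3 - <<'E'
from h import *
state(); arc(0,.1,144.6)
E
```

```text
WHERE r 144.44 lat 0.25 z 73.84 psi 2.4681 Ftool [-0.4 -0.3  3.5] Mtool [-0.03  0.05 -0.04]
  R 144.44 ang by pos 0.0012 ang by yaw -0.0005 t 20.05
  [ [0.0027, -0.0001, -0.0001] [-0.002, 0.0, 0.021] ]
  [ [0.0056, -0.0, -0.0001] [-0.002, 0.0, 0.041] ]
  [ [0.0085, 0.0001, -0.0001] [-0.002, 0.0, 0.061] ]
  [ [0.0114, 0.0003, -0.0001] [-0.002, 0.0, 0.081] ]
  [ [0.0143, 0.0006, -0.0001] [-0.002, 0.0, 0.101] ]
```

send_rows([
  [[0.0027, 0, 0], [0, 0, 0.02], -1],
  [[0.0056, 0, 0], [0, 0, 0.04], -1],
  [[0.0085, 0.0001, 0], [0, 0, 0.06], -1],
  [[0.0114, 0.0003, 0], [0, 0, 0.08], -1],
  [[0.0143, 0.0006, 0], [0, 0, 0.1], -1],
])

```text
clock: 20.47
eef_pos: [577.0, -139.0, 74.1]
tcp_rot: [-3.141, 0.002, 2.366]
contact_force: [5.7, -4.0, -5.7]
opening: 0.279
```

```bash
python3 - <<'E'
from h import *
state(); arc(.1,.2,144.6)
E
```

```text
WHERE r 144.15 lat -1.06 z 74.11 psi 2.3655 Ftool [-6.9  1.1  5.7] Mtool [ 0.04 -0.99  0.39]
  R 144.16 ang by pos 0.0948 ang by yaw 0.1021 t 20.47
  [ [0.0036, -0.0004, 0.0002] [-0.0, 0.002, 0.018] ]
  [ [0.0065, -0.0003, 0.0002] [-0.0, 0.003, 0.038] ]
  [ [0.0094, -0.0002, 0.0002] [-0.0, 0.003, 0.058] ]
  [ [0.0123, -0.0, 0.0002] [-0.0, 0.003, 0.078] ]
  [ [0.0152, 0.0002, 0.0002] [-0.0, 0.003, 0.098] ]
```

send_rows([
  [[0.0036, -0.0003, 0.0002], [0, 0.002, 0.02], -1],
  [[0.0072, -0.0003, 0.0002], [0, 0.003, 0.044], -1],
  [[0.0108, -0.0001, 0.0002], [0, 0.003, 0.068], -1],
  [[0.0144, 0.0002, 0.0002], [0, 0.003, 0.092], -1],
  [[0.018, 0.0006, 0.0002], [0, 0.003, 0.117], -1],
])

```text
clock: 20.88
eef_pos: [565.6, -126.6, 74.2]
tcp_rot: [3.141, 0.002, 2.246]
contact_force: [6.4, -5.7, -8.0]
opening: 0.274
```

```bash
python3 - <<'E'
from h import *
state(); arc(.22,.34,144.6)
E
```

```text
WHERE r 144.16 lat -1.41 z 74.15 psi 2.246 Ftool [-8.4  1.4  8.1] Mtool [ 0.14 -1.18  0.32]
  R 144.17 ang by pos 0.2118 ang by yaw 0.2216 t 20.88
  [ [0.0047, -0.0004, 0.0002] [0.001, 0.002, 0.022] ]
  [ [0.0081, -0.0003, 0.0002] [0.001, 0.002, 0.046] ]
  [ [0.0116, -0.0001, 0.0002] [0.001, 0.002, 0.07] ]
  [ [0.015, 0.0002, 0.0002] [0.001, 0.002, 0.094] ]
  [ [0.0185, 0.0006, 0.0002] [0.001, 0.002, 0.118] ]
```

send_rows([
  [[0.0042, -0.0003, 0.0004], [0, 0.002, 0.024], -1],
  [[0.0084, -0.0003, 0.0005], [0, 0.002, 0.048], -1],
  [[0.012, -0.0001, 0.0005], [0, 0.002, 0.072], -1],
  [[0.016, 0.0002, 0.0005], [0, 0.002, 0.096], -1],
  [[0.02, 0.0006, 0.0005], [0, 0.002, 0.128], -1],
])

```text
clock: 21.3
eef_pos: [554.8, -111.7, 74.0]
tcp_rot: [3.139, 0.004, 2.116]
contact_force: [5.7, -7.3, -7.1]
opening: 0.273
```

```bash
python3 - <<'E'
from h import *
state(); arc(.35,.48,144.6,73.7)
E
```

```text
WHERE r 144.2 lat -1.83 z 74.03 psi 2.1156 Ftool [-9.2  1.1  7.2] Mtool [ 0.14 -1.47  0.25]
  R 144.21 ang by pos 0.3393 ang by yaw 0.352 t 21.3
  [ [0.0053, -0.0004, 0.0003] [0.003, 0.004, 0.024] ]
  [ [0.0091, -0.0002, 0.0003] [0.003, 0.004, 0.05] ]
  [ [0.0128, 0.0, 0.0003] [0.003, 0.004, 0.076] ]
  [ [0.0166, 0.0003, 0.0003] [0.003, 0.004, 0.102] ]
  [ [0.0203, 0.0008, 0.0003] [0.003, 0.003, 0.128] ]
```

send_rows([
  [[0.005, -0.0003, 0.0003], [0.002, 0.003, 0.024], -1],
  [[0.009, -0.0002, 0.0004], [0.003, 0.004, 0.05], -1],
  [[0.013, 0, 0.0004], [0.003, 0.004, 0.076], -1],
  [[0.017, 0.0004, 0.0004], [0.003, 0.004, 0.102], -1],
  [[0.021, 0.0008, 0.0004], [0.003, 0.003, 0.132], -1],
])

```text
clock: 21.72
eef_pos: [545.7, -94.7, 74.0]
tcp_rot: [3.14, 0.004, 1.981]
contact_force: [4.1, -10.3, -6.0]
opening: 0.275
```

```bash
python3 - <<'E'
from h import *
state(); arc(.49,.62,144.6,73.7)
E
```

```text
WHERE r 144.2 lat -1.92 z 74.0 psi 1.9812 Ftool [-11.1  -0.3   6. ] Mtool [ 0.18 -1.68  0.33]
  R 144.21 ang by pos 0.4731 ang by yaw 0.4864 t 21.72
  [ [0.0062, -0.0003, 0.0003] [0.002, 0.004, 0.03] ]
  [ [0.01, -0.0002, 0.0003] [0.002, 0.004, 0.056] ]
  [ [0.0137, 0.0001, 0.0002] [0.002, 0.004, 0.082] ]
  [ [0.0174, 0.0004, 0.0002] [0.002, 0.004, 0.108] ]
  [ [0.0212, 0.0009, 0.0002] [0.002, 0.004, 0.134] ]
```

send_rows([
  [[0.005, -0.0003, 0.0003], [0.002, 0.003, 0.028], -1],
  [[0.0095, -0.0002, 0.0004], [0.002, 0.004, 0.054], -1],
  [[0.0135, 0.0001, 0.0004], [0.002, 0.004, 0.08], -1],
  [[0.0175, 0.0004, 0.0004], [0.002, 0.004, 0.108], -1],
  [[0.0215, 0.0009, 0.0004], [0.002, 0.004, 0.136], -1],
])

```text
clock: 22.13
eef_pos: [538.8, -76.1, 73.9]
tcp_rot: [3.14, 0.003, 1.843]
contact_force: [4.2, -12.7, -5.2]
opening: 0.276
```

```bash
python3 - <<'E'
from h import *
state(); arc(.62,.75,144.6,73.7)
E
```

```text
WHERE r 144.25 lat -2.0 z 73.94 psi 1.8427 Ftool [-13.4   0.6   5.3] Mtool [ 0.21 -2.09  0.48]
  R 144.26 ang by pos 0.6111 ang by yaw 0.6249 t 22.13
  [ [0.005, -0.0003, 0.0002] [0.002, 0.002, 0.021] ]
  [ [0.0088, -0.0002, 0.0002] [0.002, 0.002, 0.047] ]
  [ [0.0126, 0.0, 0.0002] [0.002, 0.002, 0.073] ]
  [ [0.0163, 0.0004, 0.0002] [0.002, 0.002, 0.099] ]
  [ [0.02, 0.0008, 0.0002] [0.002, 0.002, 0.125] ]
```

send_rows([
  [[0.005, -0.0003, 0.0003], [0.002, 0.002, 0.024], -1],
  [[0.0095, -0.0002, 0.0004], [0.002, 0.002, 0.052], -1],
  [[0.0135, 0.0001, 0.0004], [0.002, 0.002, 0.08], -1],
  [[0.0175, 0.0004, 0.0004], [0.002, 0.002, 0.106], -1],
  [[0.0215, 0.0009, 0.0004], [0.002, 0.002, 0.134], -1],
])

```text
clock: 22.55
eef_pos: [534.5, -56.6, 73.9]
tcp_rot: [3.14, 0.003, 1.706]
contact_force: [1.8, -14.4, -5.4]
opening: 0.278
```

```bash
python3 - <<'E'
from h import *
state(); arc(.76,.90,144.6,73.7)
E
```

```text
WHERE r 144.28 lat -1.82 z 73.88 psi 1.7059 Ftool [-14.5  -0.2   5.4] Mtool [-0.01 -2.16  0.63]
  R 144.29 ang by pos 0.7491 ang by yaw 0.7617 t 22.55
  [ [0.0056, -0.0003, 0.0002] [0.002, 0.003, 0.026] ]
  [ [0.0097, -0.0001, 0.0002] [0.002, 0.003, 0.054] ]
  [ [0.0137, 0.0002, 0.0001] [0.002, 0.003, 0.082] ]
  [ [0.0177, 0.0006, 0.0001] [0.002, 0.003, 0.11] ]
  [ [0.0218, 0.0011, 0.0001] [0.002, 0.003, 0.138] ]
```

send_rows([
  [[0.005, -0.0003, 0.0002], [0.002, 0.003, 0.026], -1],
  [[0.0097, -0.0001, 0.0002], [0.002, 0.003, 0.054], -1],
  [[0.0137, 0.0002, 0.0002], [0.002, 0.003, 0.082], -1],
  [[0.0177, 0.0006, 0.0002], [0.002, 0.003, 0.11], -1],
  [[0.0218, 0.0011, 0.0002], [0.002, 0.003, 0.138], -1],
])

```text
clock: 22.97
eef_pos: [532.9, -36.2, 73.9]
tcp_rot: [3.141, 0.002, 1.565]
contact_force: [2.0, -13.9, -4.1]
opening: 0.275
```

```bash
python3 - <<'E'
from h import *
state(); arc(.90,1.03,144.6,73.7)
s=viewer.grab_frame("side");t=viewer.grab_frame("top")
crop("side",s,250,110,130,90,6,"s22")
crop("top",t,290,80,120,100,6,"t22")
E
```

```text
WHERE r 144.34 lat -1.66 z 73.87 psi 1.565 Ftool [-13.9   2.1   4.1] Mtool [-0.24 -2.18  0.76]
  R 144.35 ang by pos 0.8911 ang by yaw 0.9026 t 22.97
  [ [0.005, -0.0002, 0.0002] [0.001, 0.002, 0.023] ]
  [ [0.0088, -0.0001, 0.0002] [0.001, 0.002, 0.049] ]
  [ [0.0126, 0.0002, 0.0001] [0.001, 0.002, 0.075] ]
  [ [0.0163, 0.0005, 0.0001] [0.001, 0.002, 0.101] ]
  [ [0.02, 0.0009, 0.0001] [0.001, 0.002, 0.127] ]
```

View pics/s22.png

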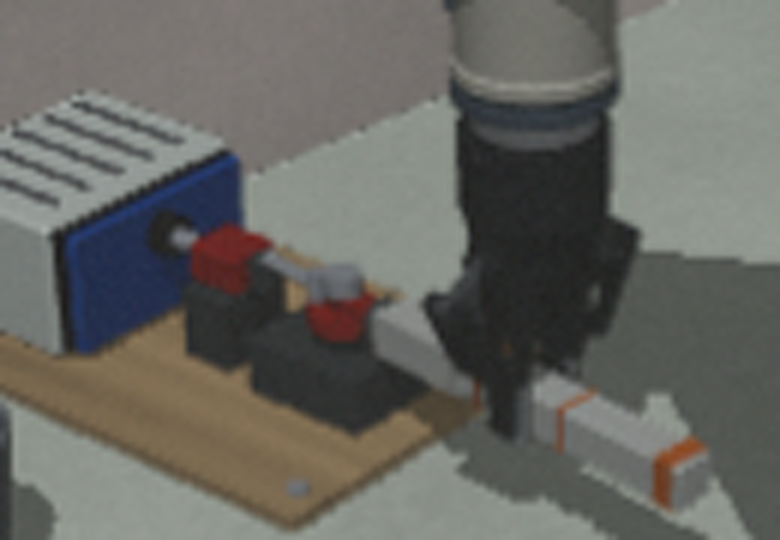

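Lever swinging with the bar, still home at the collar. Continue.

send_rows([
  [[0.005, -0.0002, 0.0002], [0.001, 0.002, 0.026], -1],
  [[0.0095, 0, 0.0002], [0.001, 0.002, 0.054], -1],
  [[0.0135, 0.0003, 0.0002], [0.001, 0.002, 0.08], -1],
  [[0.0175, 0.0006, 0.0002], [0.001, 0.002, 0.108], -1],
  [[0.0215, 0.0011, 0.0002], [0.001, 0.002, 0.137], -1],
])

```text
clock: 23.48
eef_pos: [534.3, -15.5, 73.9]
tcp_rot: [3.141, 0.001, 1.425]
contact_force: [2.3, -11.0, -4.6]
opening: 0.28
```

```bash
python3 - <<'E'
from h import *
state(); arc(1.04,1.16,144.6,73.7)
E
```

```text
WHERE r 144.32 lat -1.07 z 73.9 psi 1.4251 Ftool [-10.5   3.9   4.6] Mtool [-0.62 -1.59  0.62]
  R 144.33 ang by pos 1.0351 ang by yaw 1.0425 t 23.48
  [ [0.0042, -0.0002, 0.0002] [0.001, 0.001, 0.021] ]
  [ [0.0076, -0.0001, 0.0002] [0.001, 0.001, 0.045] ]
  [ [0.0111, 0.0001, 0.0002] [0.001, 0.001, 0.069] ]
  [ [0.0146, 0.0004, 0.0002] [0.001, 0.001, 0.093] ]
  [ [0.018, 0.0007, 0.0002] [0.001, 0.001, 0.117] ]
```

send_rows([
  [[0.004, -0.0003, 0.0002], [0.001, 0.001, 0.021], -1],
  [[0.0076, -0.0002, 0.0002], [0.001, 0.001, 0.045], -1],
  [[0.0111, 0, 0.0002], [0.001, 0.001, 0.069], -1],
  [[0.0146, 0.0003, 0.0002], [0.001, 0.001, 0.093], -1],
  [[0.018, 0.0006, 0.0002], [0.001, 0.001, 0.117], -1],
])

```text
clock: 23.9
eef_pos: [537.1, 1.7, 73.8]
tcp_rot: [-3.141, 0.001, 1.305]
contact_force: [-0.2, -5.8, -3.0]
opening: 0.274
```

```bash
python3 - <<'E'
from h import *
state(); arc(1.16,1.25,144.6,73.7)
E
```

```text
WHERE r 144.94 lat -0.99 z 73.78 psi 1.3053 Ftool [-5.6  1.3  3. ] Mtool [-0.4  -0.86  0.37]
  R 144.94 ang by pos 1.1554 ang by yaw 1.1623 t 23.9
  [ [0.0033, 0.0004, 0.0001] [-0.0, 0.001, 0.016] ]
  [ [0.0059, 0.0004, 0.0001] [-0.0, 0.001, 0.034] ]
  [ [0.0085, 0.0005, 0.0001] [-0.0, 0.001, 0.052] ]
  [ [0.0111, 0.0007, 0.0001] [-0.0, 0.001, 0.07] ]
  [ [0.0137, 0.0009, 0.0001] [-0.0, 0.001, 0.088] ]
```

send_rows([
  [[0.003, 0.0002, 0], [0, 0.001, 0.018], -1],
  [[0.006, 0.0003, 0], [0, 0.001, 0.037], -1],
  [[0.009, 0.0004, 0], [0, 0.001, 0.057], -1],
  [[0.012, 0.0006, 0], [0, 0.001, 0.077], -1],
  [[0.015, 0.0009, 0], [0, 0.001, 0.098], -1],
])

```text
clock: 24.32
eef_pos: [541.6, 15.8, 73.9]
tcp_rot: [-3.141, 0.0, 1.205]
contact_force: [0.3, -1.1, -3.1]
opening: 0.274
```

```bash
python3 - <<'E'
from h import *
state(); arc(1.26,1.35,144.6,73.7)
E
```

```text
WHERE r 144.97 lat -0.66 z 73.86 psi 1.2052 Ftool [-0.9  0.6  3.1] Mtool [-0.23 -0.26  0.02]
  R 144.97 ang by pos 1.2578 ang by yaw 1.2624 t 24.32
  [ [0.0029, 0.0004, 0.0002] [-0.0, 0.0, 0.016] ]
  [ [0.0055, 0.0005, 0.0002] [-0.0, 0.0, 0.034] ]
  [ [0.0081, 0.0006, 0.0002] [-0.0, 0.0, 0.052] ]
  [ [0.0107, 0.0007, 0.0002] [-0.0, 0.0, 0.07] ]
  [ [0.0133, 0.0009, 0.0002] [-0.0, 0.0, 0.088] ]
```

send_rows([
  [[0.0026, 0.0001, 0], [0, 0, 0.018], -1],
  [[0.0052, 0.0002, 0], [0, 0, 0.036], -1],
  [[0.0078, 0.0003, 0], [0, 0, 0.054], -1],
  [[0.0104, 0.0005, 0], [0, 0, 0.072], -1],
  [[0.013, 0.0007, 0], [0, 0, 0.09], -1],
])

```text
clock: 24.73
eef_pos: [546.9, 28.3, 73.9]
tcp_rot: [-3.141, 0.0, 1.114]
contact_force: [1.3, 3.9, -3.8]
opening: 0.275
```

```bash
python3 - <<'E'
from h import *
state(); arc(1.35,1.42,144.6,73.7)
E
```

```text
WHERE r 145.06 lat -0.35 z 73.87 psi 1.1136 Ftool [ 4.  -0.5  3.8] Mtool [ 0.13  0.46 -0.29]
  R 145.06 ang by pos 1.3516 ang by yaw 1.354 t 24.73
  [ [0.0018, 0.0005, 0.0002] [-0.0, 0.0, 0.01] ]
  [ [0.0038, 0.0005, 0.0002] [-0.0, 0.0, 0.024] ]
  [ [0.0058, 0.0006, 0.0002] [-0.0, 0.0, 0.038] ]
  [ [0.0079, 0.0007, 0.0002] [-0.0, 0.0, 0.052] ]
  [ [0.0099, 0.0008, 0.0002] [-0.0, 0.0, 0.066] ]
```

send_rows([
  [[0.002, 0.0001, 0], [0, 0, 0.013], -1],
  [[0.004, 0.0002, 0], [0, 0, 0.026], -1],
  [[0.0058, 0.0003, 0], [0, 0, 0.039], -1],
  [[0.0078, 0.0004, 0], [0, 0, 0.052], -1],
  [[0.0096, 0.0005, 0], [0, 0, 0.065], -1],
])

```text
clock: 25.15
eef_pos: [551.6, 37.0, 73.8]
tcp_rot: [-3.141, 0.0, 1.048]
contact_force: [0.6, 0.4, -2.5]
opening: 0.275
```

```bash
python3 - <<'E'
from h import *
state(); arc(1.42,1.46,144.6,73.7)
E
```

```text
WHERE r 144.95 lat 0.01 z 73.83 psi 1.0475 Ftool [0.7 0.3 2.5] Mtool [-0.07  0.05  0.02]
  R 144.95 ang by pos 1.4202 ang by yaw 1.4201 t 25.15
  [ [0.0011, 0.0004, 0.0001] [-0.0, 0.0, 0.008] ]
  [ [0.0023, 0.0004, 0.0001] [-0.0, 0.0, 0.016] ]
  [ [0.0034, 0.0004, 0.0001] [-0.0, 0.0, 0.024] ]
  [ [0.0046, 0.0004, 0.0001] [-0.0, 0.0, 0.032] ]
  [ [0.0058, 0.0005, 0.0001] [-0.0, 0.0, 0.04] ]
```

send_rows([
  [[0.001, 0, 0], [0, 0, 0.006], -1],
  [[0.002, 0.0, 0], [0, 0, 0.012], -1],
  [[0.003, 0.0001, 0], [0, 0, 0.018], -1],
  [[0.0036, 0.0001, 0], [0, 0, 0.024], -1],
  [[0.0042, 0.0001, 0], [0, 0, 0.03], -1],
])

```text
clock: 25.57
eef_pos: [553.8, 40.5, 73.8]
tcp_rot: [-3.141, 0.0, 1.017]
contact_force: [-0.8, 0.2, -3.4]
opening: 0.273
```

```bash
python3 - <<'E'
from h import *
state(); arc(1.45,1.48,144.6,73.7)
s=viewer.grab_frame("side");t=viewer.grab_frame("top")
crop("side",s,250,110,130,90,6,"s23")
crop("top",t,290,80,120,100,6,"t23")
E
```

```text
WHERE r 144.88 lat -0.36 z 73.81 psi 1.0169 Ftool [-0.3 -0.8  3.4] Mtool [-0.05 -0.02  0.01]
  R 144.89 ang by pos 1.4482 ang by yaw 1.4507 t 25.57
  [ [0.0011, 0.0003, 0.0001] [-0.0, 0.0, 0.005] ]
  [ [0.002, 0.0003, 0.0001] [-0.0, 0.0, 0.011] ]
  [ [0.0029, 0.0003, 0.0001] [-0.0, 0.0, 0.017] ]
  [ [0.0037, 0.0003, 0.0001] [-0.0, 0.0, 0.023] ]
  [ [0.0046, 0.0003, 0.0001] [-0.0, 0.0, 0.029] ]
```

View pics/s23.png

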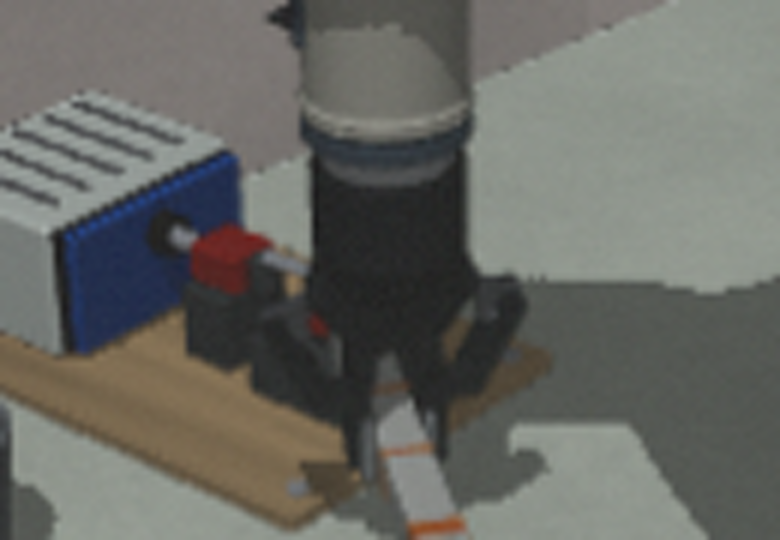

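View pics/t23.png

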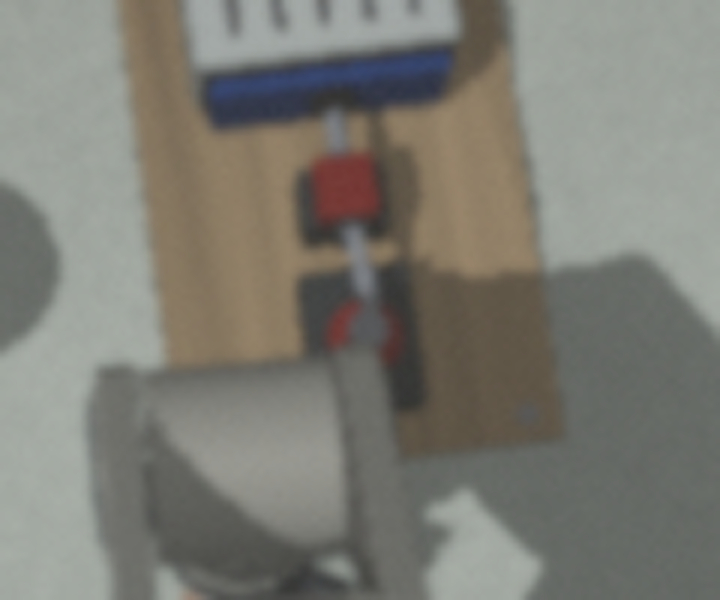

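send_rows([
  [[0.001, 0, 0], [0, 0, 0.006], -1],
  [[0.0018, 0.0, 0], [0, 0, 0.012], -1],
  [[0.0027, 0.0001, 0], [0, 0, 0.018], -1],
  [[0.0035, 0.0001, 0], [0, 0, 0.024], -1],
  [[0.0044, 0.0001, 0], [0, 0, 0.03], -1],
])

```text
clock: 26.08
eef_pos: [555.7, 43.3, 73.7]
tcp_rot: [-3.141, 0.002, 0.986]
contact_force: [-1.7, -10.1, -2.5]
opening: 0.277
```

```bash
python3 - <<'E'
from h import *
state()
E
```

```text
WHERE r 144.79 lat -1.38 z 73.69 psi 0.9863 Ftool [-9.3  4.2  2.5] Mtool [-0.74 -1.51  0.6 ]
  R 144.79 ang by pos 1.4718 ang by yaw 1.4813 t 26.08
```

send_rows([
  [[-0.0015, 0, 0], [0, 0, -0.012], -1],
  [[-0.003, 0, 0], [0, 0, -0.024], -1],
  [[-0.0035, -0.0002, 0], [0, -0.001, -0.035], -1],
  [[-0.0035, -0.0002, 0], [0, -0.001, -0.035], -1],
  [[-0.0035, -0.0002, 0], [0, -0.001, -0.035], -1],
])

```text
clock: 26.5
eef_pos: [553.7, 40.7, 73.7]
tcp_rot: [-3.141, 0.003, 1.021]
contact_force: [-0.4, 0.0, -4.6]
opening: 0.278
```

```bash
python3 - <<'E'
from h import *
state()
E
```

```text
WHERE r 145.08 lat 0.35 z 73.72 psi 1.0213 Ftool [-0.2 -0.4  4.6] Mtool [ 0.01 -0.02  0.04]
  R 145.08 ang by pos 1.4487 ang by yaw 1.4463 t 26.5
```

send_rows([
  [[0, -0.002, 0], [0, -0.002, 0], -1],
  [[-0.0002, -0.005, 0], [0, -0.002, 0], -1],
  [[-0.0003, -0.008, 0], [0, -0.002, 0], -1],
  [[-0.0003, -0.011, 0], [0, -0.002, 0], -1],
  [[-0.0003, -0.014, 0], [0, -0.002, 0], -1],
])

```text
clock: 26.92
eef_pos: [541.2, 48.0, 73.7]
tcp_rot: [-3.141, 0.005, 1.021]
contact_force: [0.5, 0.1, -3.4]
opening: 0.277
```

```bash
python3 - <<'E'
from h import *
state()
E
```

```text
WHERE r 159.58 lat 0.1 z 73.73 psi 1.0213 Ftool [0.3 0.3 3.4] Mtool [-0.04  0.01  0.03]
  R 159.58 ang by pos 1.4469 ang by yaw 1.4463 t 26.92
```

send_rows([
  [[0, -0.004, 0], [0, 0.002, 0], -1],
  [[0, -0.008, 0], [0, 0.004, 0], -1],
  [[0, -0.012, 0], [0, 0.005, 0], -1],
  [[0, -0.017, 0], [0, 0.005, 0], -1],
  [[0, -0.022, 0], [0, 0.005, 0], -1],
])

```text
clock: 27.33
eef_pos: [522.0, 59.7, 73.8]
tcp_rot: [-3.141, -0.0, 1.021]
contact_force: [0.0, 0.0, -2.7]
opening: 0.273
```

send_rows([
  [[0, -0.005, 0], [0, 0, 0], -1],
  [[0, -0.01, 0], [0, 0, 0], -1],
  [[0, -0.016, 0], [0, 0, 0], -1],
  [[0, -0.022, 0], [0, 0, 0], -1],
  [[0, -0.028, 0], [0, 0, 0], -1],
])

```text
clock: 27.75
eef_pos: [497.5, 74.7, 73.8]
tcp_rot: [-3.141, -0.0, 1.021]
contact_force: [-0.4, 0.1, -3.4]
opening: 0.277
```

```bash
python3 - <<'E'
from h import *
state(); to([494,301,150],1.84)
s=viewer.grab_frame("side")
crop("side",s,230,110,130,100,6,"s24")
E
```

```text
WHERE r 210.72 lat 0.04 z 73.81 psi 1.0213 Ftool [-0.2 -0.4  3.4] Mtool [-0.04  0.02  0.01]
  R 210.72 ang by pos 1.4465 ang by yaw 1.4463 t 27.75
t 27.75 pos [497.5  74.7  73.8] rot [-3.141 -0.     1.021] F [-0.4  0.1 -3.4] op 0.277 q [ 0.15  0.42  2.03  0.    0.69 -0.88]
  SHIFT [0.1912, -0.1213, -0.076] ROT [-0.0008, -0.0006, -0.8187]
```

View pics/s24.png

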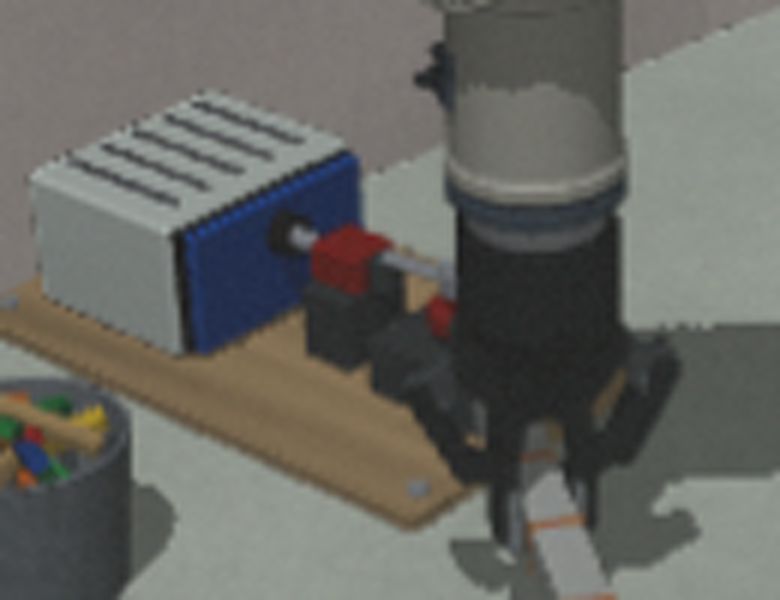

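send_rows([
  [[0, -0.002, -0.015], [0, 0, 0], -1],
  [[0, -0.004, -0.04], [0, 0, 0], -1],
  [[0, -0.006, -0.07], [0, 0, 0], -1],
  [[0, -0.006, -0.095], [0, 0, 0], -1],
  [[0, -0.006, -0.105], [0, 0, 0], -1],
])

```text
clock: 28.22
eef_pos: [492.8, 78.4, 181.8]
tcp_rot: [3.14, -0.002, 1.022]
contact_force: [1.5, 0.7, -2.2]
opening: 0.276
```

```bash
python3 - <<'E'
from h import *
to([494.5,301.6,150],1.84)
E
```

```text
t 28.22 pos [492.8  78.4 181.8] rot [ 3.140e+00 -2.000e-03  1.022e+00] F [ 1.5  0.7 -2.2] op 0.276 q [ 0.15  0.24  1.97  0.    0.93 -0.87]
  SHIFT [0.1911, -0.1151, 0.0321] ROT [0.0023, -0.0018, -0.8184]
```

send_rows([
  [[0.02, -0.012, 0], [0, 0, -0.1], -1],
  [[0.045, -0.027, 0], [0, 0, -0.2], -1],
  [[0.07, -0.042, 0], [0, 0, -0.32], -1],
  [[0.095, -0.057, 0], [0, 0, -0.43], -1],
  [[0.12, -0.072, 0], [0, 0, -0.54], -1],
])

```text
clock: 28.63
eef_pos: [493.6, 219.5, 181.3]
tcp_rot: [3.14, -0.001, 1.567]
contact_force: [0.7, -0.5, -3.0]
opening: 0.275
```

```bash
python3 - <<'E'
from h import *
to([494.5,301.6,150],1.84)
E
```

```text
t 28.63 pos [493.6 219.5 181.3] rot [ 3.140e+00 -1.000e-03  1.567e+00] F [ 0.7 -0.5 -3. ] op 0.275 q [ 0.42  0.3   1.88  0.    0.95 -1.15]
  SHIFT [0.0821, 0.0005, 0.0313] ROT [0.002, -0.0009, -0.2733]
```

send_rows([
  [[0.025, 0, 0.005], [0, 0, -0.09], -1],
  [[0.05, 0, 0.012], [0, 0, -0.18], -1],
  [[0.07, 0, 0.02], [0.002, -0.001, -0.25], -1],
  [[0.08, 0.0005, 0.028], [0.002, -0.001, -0.273], -1],
  [[0.082, 0.0005, 0.031], [0.002, -0.001, -0.273], -1],
])

```text
clock: 29.05
eef_pos: [493.7, 302.7, 148.4]
tcp_rot: [-3.14, 0.0, 1.841]
contact_force: [-0.2, 0.5, -3.5]
opening: 0.278
```

```bash
python3 - <<'E'
from h import *
to([494.5,301.6,60],1.84)
s=viewer.grab_frame("side")
crop("side",s,170,150,150,120,5,"s25")
to([494.5,301.6,60],1.84)
E
```

```text
t 29.05 pos [493.7 302.7 148.4] rot [-3.14   0.     1.841] F [-0.2  0.5 -3.5] op 0.278 q [ 0.55  0.4   1.82  0.    0.92 -1.29]
  SHIFT [-0.0012, 0.0006, 0.0884] ROT [-0.0017, 0.0005, 0.0014]
t 29.1 pos [493.5 301.7 148.3] rot [-3.139e+00  1.000e-03  1.839e+00] F [ 0.3 -0.6 -3.7] op 0.275 q [ 0.55  0.4   1.82 -0.    0.92 -1.29]
  SHIFT [-0.0003, 0.0012, 0.0883] ROT [-0.0026, 0.001, -0.0006]
```

View pics/s25.png

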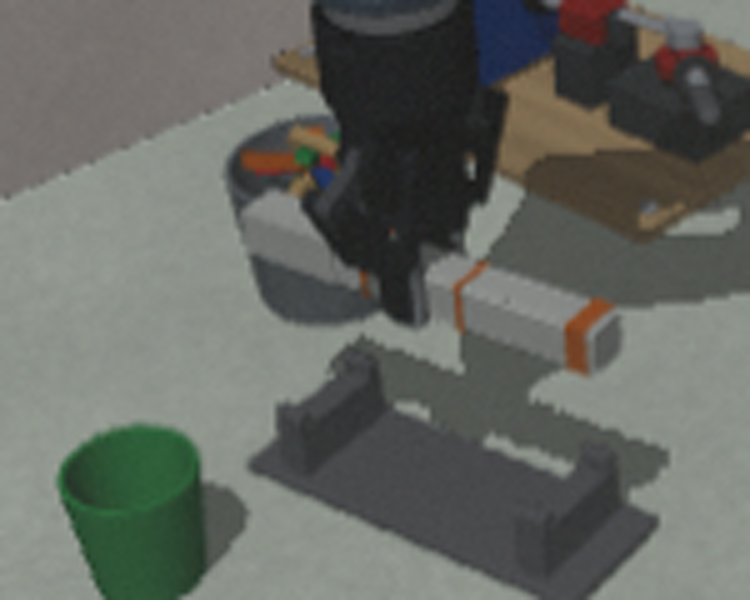

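send_rows([
  [[0, 0.001, 0.015], [-0.002, 0.001, 0], -1],
  [[0, 0.001, 0.035], [-0.002, 0.001, 0], -1],
  [[0, 0.001, 0.055], [-0.002, 0.001, 0], -1],
  [[0, 0.001, 0.072], [-0.002, 0.001, 0], -1],
  [[0, 0.001, 0.084], [-0.002, 0.001, 0], -1],
])

```text
clock: 29.52
eef_pos: [493.7, 300.0, 62.8]
tcp_rot: [-3.139, 0.001, 1.837]
contact_force: [0.3, 0.1, -3.3]
opening: 0.272
```

```bash
python3 - <<'E'
from h import *
to([494.5,301.6,54.2],1.84)
s=viewer.grab_frame("side")
crop("side",s,170,150,150,120,5,"s26")
E
```

```text
t 29.52 pos [493.7 300.   62.8] rot [-3.139e+00  1.000e-03  1.837e+00] F [ 0.3  0.1 -3.3] op 0.272 q [ 0.54  0.53  1.87 -0.    0.75 -1.29]
  SHIFT [0.0013, 0.0012, 0.0086] ROT [-0.0025, 0.0008, -0.0034]
```

View pics/s26.png

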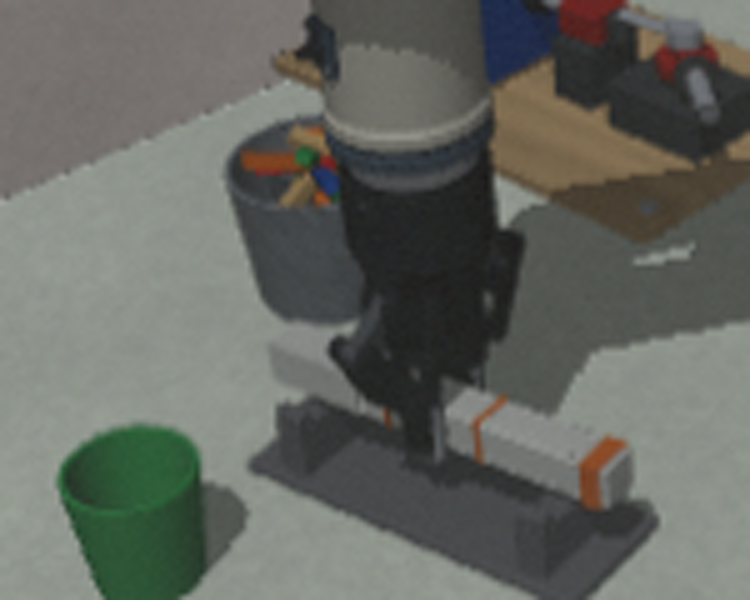

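Aligned above the channel; lower gently.

send_rows([
  [[0.001, 0.001, 0.003], [-0.001, 0.001, -0.003], -1],
  [[0.001, 0.001, 0.005], [-0.002, 0.001, -0.003], -1],
  [[0.001, 0.001, 0.0065], [-0.002, 0.001, -0.003], -1],
  [[0.001, 0.001, 0.0078], [-0.002, 0.001, -0.003], -1],
  [[0.001, 0.001, 0.0085], [-0.002, 0.001, -0.003], -1],
])

```text
clock: 29.98
eef_pos: [494.1, 301.1, 53.9]
tcp_rot: [-3.14, 0.0, 1.84]
contact_force: [-3.6, -4.0, 14.3]
opening: 0.274
```

```bash
python3 - <<'E'
from h import *
to([494.5,301.6,53.9],1.84)
E
```

```text
t 29.98 pos [494.1 301.1  53.9] rot [-3.14  0.    1.84] F [-3.6 -4.  14.3] op 0.274 q [ 0.54  0.54  1.87  0.    0.73 -1.3 ]
  SHIFT [0.0004, 0.0005, 0.0] ROT [-0.0014, 0.0002, -0.0001]
```

send_rows([
  [[0, 0, -0.0008], [0, 0, 0], -1],
  [[0, 0, -0.001], [0, 0, 0], -1],
  [[0, 0, -0.001], [0, 0, 0], 0],
  [[0, 0, -0.001], [0, 0, 0], 0.5],
  [[0, 0, -0.001], [0, 0, 0], 1],
])

```text
clock: 30.4
eef_pos: [494.4, 301.3, 55.2]
tcp_rot: [-3.141, -0.0, 1.84]
contact_force: [0.3, -0.5, 0.1]
opening: 0.688
```

send_rows([
  [[0, 0, 0], [0, 0, 0], 1],
  [[0, 0, 0], [0, 0, 0], 1],
  [[0, 0, 0], [0, 0, 0], 1],
  [[0, 0, 0], [0, 0, 0], 1],
  [[0, 0, 0], [0, 0, 0], 1],
])

```text
clock: 30.82
eef_pos: [494.3, 301.3, 55.2]
tcp_rot: [-3.141, -0.0, 1.84]
contact_force: [-0.0, -0.7, 0.5]
opening: 1.001
```

send_rows([
  [[0, 0, -0.005], [0, 0, 0], 1],
  [[0, 0, -0.02], [0, 0, 0], 1],
  [[0, 0, -0.045], [0, 0, 0], 1],
  [[0, 0, -0.075], [0, 0, 0], 1],
  [[0, 0, -0.11], [0, 0, 0], 1],
])

```text
clock: 31.23
eef_pos: [493.5, 300.7, 165.5]
tcp_rot: [-3.138, 0.001, 1.84]
contact_force: [0.8, 0.2, -0.2]
opening: 1.002
```

send_rows([
  [[0, 0.0, -0.03], [0, 0, 0], 1],
  [[-0.03, 0, -0.05], [0, 0, 0], 1],
  [[-0.065, 0, -0.05], [0, 0, 0], 1],
  [[-0.1, 0, -0.05], [0, 0, 0], 1],
  [[-0.13, 0, -0.05], [0, 0, 0], 1],
])

```text
clock: 31.65
eef_pos: [528.6, 173.9, 216.7]
tcp_rot: [-3.14, 0.001, 1.841]
contact_force: [0.5, 0.4, -0.9]
opening: 1.002
```

send_rows([
  [[-0.03, 0, 0], [0, 0, 0], 1],
  [[-0.065, 0, 0], [0, 0, 0], 1],
  [[-0.1, 0, 0], [0, 0, 0], 1],
  [[-0.13, 0, 0], [0, 0, 0], 1],
  [[-0.13, 0, 0], [0, 0, 0], 1],
])

```text
clock: 32.07
eef_pos: [564.4, 44.2, 217.4]
tcp_rot: [-3.141, 0.003, 1.838]
contact_force: [0.4, 0.3, -0.8]
opening: 1.004
```

```bash
python3 - <<'E'
from h import *
to([494.5,301.6,53.9],1.84)
s=viewer.grab_frame("side");t=viewer.grab_frame("top")
crop("side",s,170,110,190,160,4.2,"s27"); crop("top",t,180,40,220,200,3,"t27")
crop("side",s,210,200,100,75,8,"s28");crop("top",t,220,150,64,88,6.5,"t28")
E
```

```text
t 32.07 pos [564.4  44.2 217.4] rot [-3.141e+00  3.000e-03  1.838e+00] F [ 0.4  0.3 -0.8] op 1.004 q [ 0.08  0.3   1.8  -0.    1.05 -1.76]
  SHIFT [0.2672, 0.0007, 0.1627] ROT [-0.001, 0.0027, -0.0023]
```

View pics/s27.png

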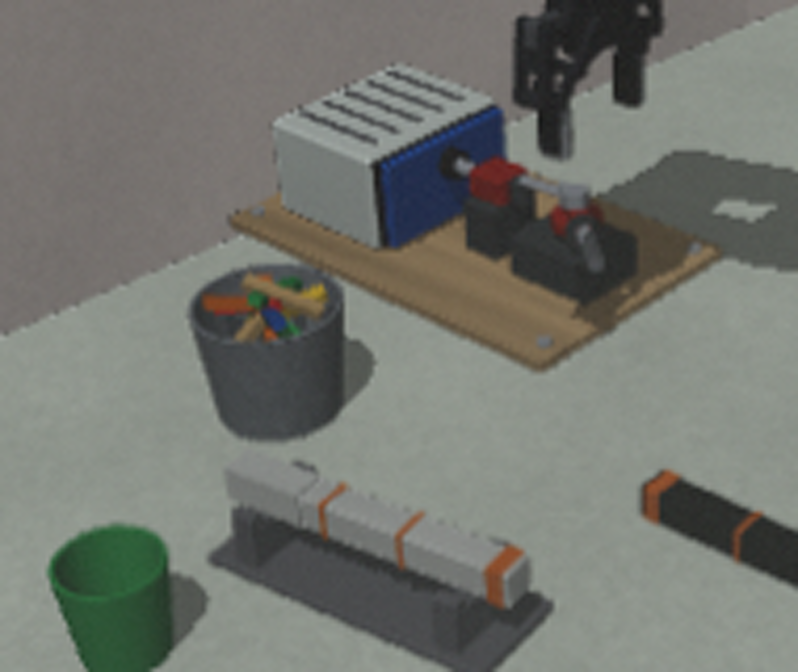

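View pics/t27.png

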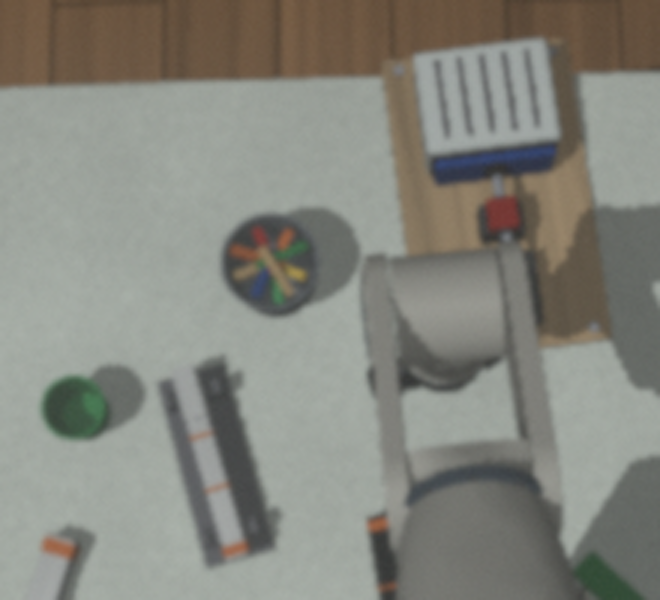

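View pics/s28.png

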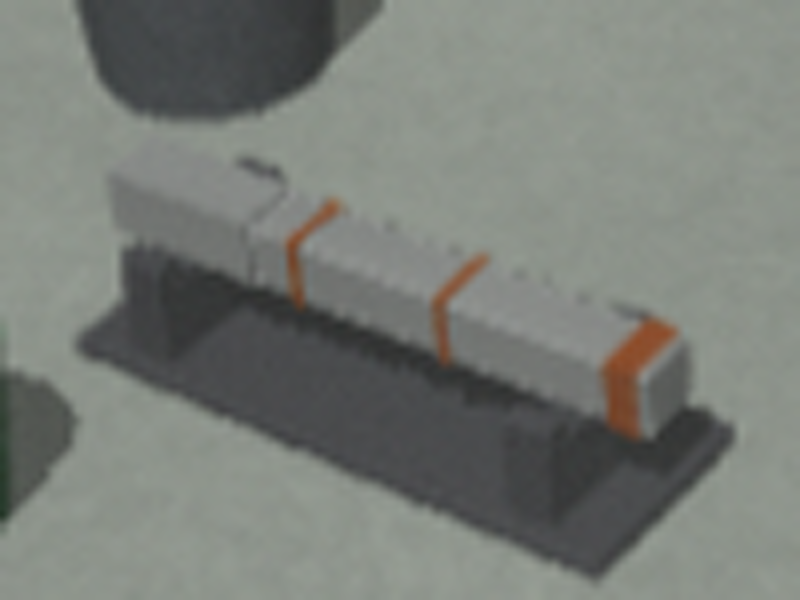

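```bash
python3 -c "
from rig import job
print(job.sign_off())"
```

```text
the job is handed in; nothing more can be done
None
```

The cover is clamped: I slid the bar home over the lever's stub, swung the lever past the dead point onto its stop, drew the bar off and laid it back in its cradle. I handed the job in at about 32 s of the 72 s allowed. The hand-in reports no verdict, so what follows rests on my own checks.

- **First try was wrong:** I took the banded end for the open one, so the solid end touched the stub three times, up to about 27 N. That is under the 60 N limit but above the 20 N that counts as forcing. I backed off, turned the bar half round and tried again.
- **Fitting the bar:** the correct end slid on freely and met the collar at about 10 N.
- **Swinging the lever:** this took at most about 14.5 N sideways. I felt the stop at about 10 N. I put the lever at about 1.45 rad from the arm's pose, since I cannot read the joint directly.
- **Last pictures:** the lever is closed and the cover is against the cassette. The bar lies in its cradle within about half a pixel of its starting place. The gripper is open and clear, and the basket and cup look unmoved.
- **Not fully confirmed:** the bottle is outside my last close-up pictures, though the arm stayed clear of it. My first camera estimate of the pivot was about 3–4 mm off, and I corrected it by touch.

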